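# Push the counters out of the storage block

### The job

Get the counters out for the next game: open the shutter fully and slide the catch tray along its channel, under the orange bar, until it is fully home below the turquoise block, then use the push rod to drive every counter out of its bore into the tray. Then shut the shutter fully, lay the push rod flat with its handle on the blue mat, and draw the tray, with the counters in it, fully out to the outer stop. Keep the tray down in its channel, do not touch counters with the fingers while they are in the block, and leave the other game pieces where they are.

Things in the scene. Friction and masses are not known exactly. Their poses are not given: they have to be found in the camera images.
- rack: Fixed counter storage block on a wooden base. Origin on the table top; +x is the way counters are driven out (away from the robot), +y along the row of bores to the open end of the tray channel, z up. Turquoise block: x -20 to 20, y -100 to 100, z 34 to 80 mm, with 5 through bores, diameter 27, length 40, along x at y -76, -38, 0, 38, 76, z 53.
- deck (a point): Middle of the level wooden deck before the bores' entry side: rack x -85, y 0, z 36 mm (its top); it spans rack x -150 to -20, y -100 to 100. Axes as the rack's.
- bar (a point): Middle of the orange bar over the tray channel, rack x 50, y 106, z 44; 12 by 12 mm section, posts at both ends; the tray runs below it. The straight channel runs along rack y: floor top z 4, guides at x 8 and 92, end stops at y -97 (inner) and 315 (outer), all 18 mm high. The block overhangs the tray's near edge (x 8 to 20, underside z 34). Axes as the rack's.
- tray_in (a point): Catch tray, light wood, loose in the channel with 2 mm play each side: middle of its compartment's floor. Axes as the rack's. Outside 80 (x) by 252 (y) by 26 mm high, compartment 72 by 212, walls 22 above its floor; 0.2 kg. Fully home at the inner stop this point is at rack y 13, fully out at the outer stop at y 173; it starts in between. Rack x 50, z 8.
- tray_handle (a point): Red upright grip at the outer (+y) end of the tray, 24 mm (x) by 20 mm (y), top 20 mm above this point, which is 50 mm above the tray's underside (54 mm over the table) and 127 mm in +y from tray_in. It always stays on the open side of the orange bar; tray walls next to it reach up to 30 mm over the table.
- shutter (a joint): Sliding shutter on the exit side of the block: 0 shut (a clear 10 mm wide bar stands in front of the middle of each bore and keeps the counter in), 0.019 m fully open (bars between the bores), slid towards rack +y. Stays where it is left; slides with about 1.5 N.
- shutter_knob (a point): Orange square knob on top of the shutter, 16 by 16 mm, 97 mm above the table, top 15 mm above this point, the block's top 17 mm below it; at rack x 30, and rack y = the shutter's opening. Axes as the rack's.
- mat: Fixed blue felt mat on the table, where the push rod belongs: 170 (its x) by 110 (its y) by 2 mm thick; origin at the middle of its underside.
- rod_handle (a point): Centre of the push rod's handle (loose, 70 g): yellow block 50 mm long (its x), 32 by 32 mm section, flat sides. +x points to the tip. Lying flat, this point is 16 mm above what it lies on. A light wooden round rod, 14 mm thick, 62 long, sticks out of the front face (x +25) on the axis. With the handle on the deck the rod is 1 mm below the bores' axis, so it goes in.
- rod_tip (a point): Flat end of the push rod, 87 mm in front of rod_handle along its x axis.
- yellow (a point): Centre of the yellow counter (loose; may be absent): solid plastic cylinder 25 mm in diameter, 22 mm long, axis along its own x, 15 g. At the start each counter present sits in one of the bores (which one varies, one a bore), its centre within 5 mm of the middle of the bore's length; it slides there with light friction.
- blue (a point): Centre of the blue counter (loose; may be absent): solid plastic cylinder 25 mm in diameter, 22 mm long, axis along its own x, 15 g. At the start each counter present sits in one of the bores (which one varies, one a bore), its centre within 5 mm of the middle of the bore's length; it slides there with light friction.
- green (a point): Centre of the green counter (loose; may be absent): solid plastic cylinder 25 mm in diameter, 22 mm long, axis along its own x, 15 g. At the start each counter present sits in one of the bores (which one varies, one a bore), its centre within 5 mm of the middle of the bore's length; it slides there with light friction.
- red (a point): Centre of the red counter (loose; may be absent): solid plastic cylinder 25 mm in diameter, 22 mm long, axis along its own x, 15 g. At the start each counter present sits in one of the bores (which one varies, one a bore), its centre within 5 mm of the middle of the bore's length; it slides there with light friction.
- white (a point): Centre of the white counter (loose; may be absent): solid plastic cylinder 25 mm in diameter, 22 mm long, axis along its own x, 15 g. At the start each counter present sits in one of the bores (which one varies, one a bore), its centre within 5 mm of the middle of the bore's length; it slides there with light friction.
- dice_cup: Bystander: black dice cup, 76 mm wide, 95 mm high; origin under its centre.
- card_box: Bystander: blue card box 64 x 90 x 22 mm; origin under its centre.
- die1: Bystander: white 20 mm die; origin under its centre.
- die2: Bystander: another white 20 mm die.
- pawn_green: Bystander: green pawn, 28 mm wide, 48 mm high; origin under its centre.
- pawn_red: Bystander: red pawn, same size.
- domino: Bystander: wooden domino, 25 x 50 x 10 mm, lying flat; origin under its centre.
There are look-alikes about, which are no part of the job. Of the things shaped like the part that bears rod_handle, the yellow one is meant.

How it is judged (in metres and radians):
On the way, in this order (a step that is already met when the one before it is completed fails the run):
1. the shutter is open and the tray is fully home below the block (value of joint shutter above 0.015 m and y of tray_in in the frame of rack below 0.021 m), for 0.2 s.
2. every counter has been driven out into the tray while the tray is home (x of yellow in the frame of tray_in between -0.037 and 0.037 m and y of yellow in the frame of tray_in between -0.108 and 0.108 m and z of yellow in the frame of tray_in between 0 and 0.045 m and x of blue in the frame of tray_in between -0.037 and 0.037 m and y of blue in the frame of tray_in between -0.108 and 0.108 m and z of blue in the frame of tray_in between 0 and 0.045 m and x of green in the frame of tray_in between -0.037 and 0.037 m and y of green in the frame of tray_in between -0.108 and 0.108 m and z of green in the frame of tray_in between 0 and 0.045 m and x of red in the frame of tray_in between -0.037 and 0.037 m and y of red in the frame of tray_in between -0.108 and 0.108 m and z of red in the frame of tray_in between 0 and 0.045 m and x of white in the frame of tray_in between -0.037 and 0.037 m and y of white in the frame of tray_in between -0.108 and 0.108 m and z of white in the frame of tray_in between 0 and 0.045 m and y of tray_in in the frame of rack below 0.028 m), for 0.2 s.
At the end, for the whole second after the job is handed in: The shutter is shut to within 4 mm; every counter lies in the tray's compartment; the tray stands flat in its channel within 10 mm of the outer stop; the push rod lies flat with the centre of its handle over the mat (x of yellow in the frame of tray_in between -0.037 and 0.037 m and y of yellow in the frame of tray_in between -0.108 and 0.108 m and z of yellow in the frame of tray_in between 0 and 0.045 m and x of blue in the frame of tray_in between -0.037 and 0.037 m and y of blue in the frame of tray_in between -0.108 and 0.108 m and z of blue in the frame of tray_in between 0 and 0.045 m and x of green in the frame of tray_in between -0.037 and 0.037 m and y of green in the frame of tray_in between -0.108 and 0.108 m and z of green in the frame of tray_in between 0 and 0.045 m and x of red in the frame of tray_in between -0.037 and 0.037 m and y of red in the frame of tray_in between -0.108 and 0.108 m and z of red in the frame of tray_in between 0 and 0.045 m and x of white in the frame of tray_in between -0.037 and 0.037 m and y of white in the frame of tray_in between -0.108 and 0.108 m and z of white in the frame of tray_in between 0 and 0.045 m and value of joint shutter below 0.004 m and y of tray_in in the frame of rack above 0.163 m and height (world z) of tray_in below 0.012 m and angle between tray_in's own z axis and vertical below 0.05 rad and x of rod_handle in the frame of mat between -0.085 and 0.085 m and y of rod_handle in the frame of mat between -0.055 and 0.055 m and angle between rod_handle's own x axis and vertical between 1.45 and 1.69 rad and height (world z) of rod_handle below 0.024 m); the robot touches nothing.
It fails at once if the tray is lifted out of its channel (more than 15 mm) (height (world z) of tray_in above 0.023 m).
It fails at once if a counter is touched with the fingers while in the block ((contact force between the fingers and counter_yellow above 0.5 N and x of yellow in the frame of rack below 0.02 m and height (world z) of yellow above 0.045 m) or (contact force between the fingers and counter_blue above 0.5 N and x of blue in the frame of rack below 0.02 m and height (world z) of blue above 0.045 m) or (contact force between the fingers and counter_green above 0.5 N and x of green in the frame of rack below 0.02 m and height (world z) of green above 0.045 m) or (contact force between the fingers and counter_red above 0.5 N and x of red in the frame of rack below 0.02 m and height (world z) of red above 0.045 m) or (contact force between the fingers and counter_white above 0.5 N and x of white in the frame of rack below 0.02 m and height (world z) of white above 0.045 m)).
It fails at once if a bystander is moved more than 30 mm (distance of any of dice_cup, card_box, die1, die2, pawn_green, pawn_red, domino from where it was at the start of the episode above 0.03 m).
Of counter_yellow, counter_blue, counter_green, counter_red, counter_white only 3 to 5 are there at a start; the rules pass over those that are not, and their reading is None.
At some moment in a run one of pusher may be knocked a few centimetres aside while the robot is not near it.
Once in a run the grip may slacken for a moment while it holds something.
It also fails if it takes over 208 s, if anything falls off the work surface, if the arm or the gripper's body presses on something with over 40 N, if the wrist force passes 120 N, or if a joint passes its speed limit or range.

### The arm

A 6-joint arm with a two-finger parallel gripper is mounted at the origin on the work surface. World frame = base frame: x ahead of the robot, y to its left, z up, the work surface at z = 0. Lengths are in mm, angles in degrees, forces in N, time in s.
With the tool pointing down it reaches from about 300 to 850 mm from the base axis. Payload 4.2 kg.
Tool frame: the origin (TCP) lies on the mounting face of the last link; the fingertips stand 191 mm ahead of it and the grasp point (between the pads) lies 172 mm ahead of it; z points along the fingers, y is the direction in which the jaws open and shut (so a half turn about z gives the same grasp; the last joint's range is limited). The gripper opens to 91 mm and grips with 3 to 60 N. Pads are 32 mm wide; open, the fingers measure 118 mm over their backs; the gripper's body (76 mm by 178 mm) begins 60 mm behind the grasp point.
Start: joints at [-75.459, 18.312, 89.639, -0, 72.044, -1.146], TCP at [155.474, -553.58, 404.776] pointing down, gripper open.
Joint ranges: [-177.97, 177.97], [-48.28, 115.42], [12.27, 149.76], [-77.06, 257.06], [2.81, 150.46], [-146.56, 146.56]. Speed limits (degrees/s): [147.25, 147.25, 180, 180, 180, 180].

### API

Orientations are given as [roll, pitch, yaw] about the fixed x, y, z axes, in that order (R = Rz(yaw) Ry(pitch) Rx(roll)).
In Python, from workcell import env gives the robot as it stands.
- The arm moves only by the shell command python3 -m handwheel 'ROWS' [FORCE]. ROWS is JSON, a list of rows, each an object with "gripper": the opening in per cent of the stroke, from 0 (shut) to 100 (fully open); "travel": the shift along the tool's x, y, z in m, a list of three; "twist": the turn about the tool's z in rad. In form: [{"gripper": gripper, "travel": [x, y, z], "twist": twist}, ...]. A call has 1 to 5 rows; each row shifts and turns the commanded pose from where the row before left it, along the tool's axes as they then stand; what a row does not reach is not made up. A row lasts 1/12 s, in which the tool goes at most 41.7 mm and 7.16 degrees, less where a joint would pass 70% of its speed; a pose out of reach is approached as far as the arm can. A call with a gripper value outside its range is refused whole. The fingers move at their own pace and stop on an object; FORCE is the grip in N (left out, the last holds). Time passes only in rows, so rows that do not move let the fingers close. It gives the time, the measured TCP pose, the force and the opening at its end, in the units of the state.
- env.state(): the state, without advancing time (a new reading comes with each control period).
- env.grab_frame(name): name is "side" or "top" or "wrist"; returns a dict with "frame" (384x512x3 uint8, red, green, blue), "intrinsics" (3x3 intrinsics, pixels), "extrinsics" (4x4, takes a point from camera to world coordinates). Camera axes: x right, y down, z forward; pixel columns grow to the right and rows downward; lengths in mm; the calibration is good to about 2 mm. A picture is of the moment at which its call begins. There is no depth.
- env.job_done(): hands the job in, once; it reports no verdict.
Trained networks look in the newest picture that a camera, given by its name, has taken for a name from the list of things; names that differ only in an ending like _2 or _b are one class to them, and where a whole thing is asked for, a point or a joint stands for the part that bears it (a point fixed in the world has none). Each returns a list of dicts, best first, with "confidence" (0 to 1); they miss things now and then, are a little off and sometimes report something else, mostly with a low value. They report only what shows in the picture. A call takes as long as a camera call. They do not tell look-alikes from the thing itself.
- env.trace(camera, thing): "pixels" (384x512 bool, what is visible of it) and "uv" ([column, row] in pixels, amid what is visible of it).
- env.pinpoint(camera, thing): "uv" ([column, row] in pixels: a listed point, or the origin of a listed thing).
The state is a dict: "time_s": time; "qpos": joint angles; "qvel": joint speeds; "effort": joint torques, N m; "ee_pos": TCP position; "ee_rot": TCP orientation; "force": force on the tool from outside, world axes, zero at the start; "torque": the same for the moment, N m; "gripper_width": finger opening in mm.
Only numpy, scipy, OpenCV 4.12 (cv2) and the standard library are available. Lean on these libraries where they do the work, as an engineer would, in place of code of your own. Each camera call takes 0.05 s, during which the arm holds its last target. There are 200 camera calls.

## Working session

There is one attempt and no reset: what is moved stays moved. The work goes in short steps, Python scripts to look and compute and a shell command to move; the robot and the scene stay as the last step left them, time stands still between calls to the robot, and variables do not carry over. Pictures are saved under pics/ and viewed, about 12 in all and at most 16, crops included, and the job is handed in when it is done.

```bash
ls; mkdir -p pics; cat > h.py <<'E'
import numpy as np, cv2
from workcell import env
def cam(n,save=None,crop=None,scale=1):
    d=env.grab_frame(n)
    if save:
        f=d["frame"][:,:,::-1]
        if crop: f=f[crop[1]:crop[3],crop[0]:crop[2]]
        cv2.imwrite("pics/"+save,cv2.resize(f,None,fx=scale,fy=scale,interpolation=cv2.INTER_CUBIC))
    return d
def ray(d,uv):
    K=np.array(d["intrinsics"]);T=np.array(d["extrinsics"])
    r=T[:3,:3]@np.linalg.solve(K,[uv[0],uv[1],1.]);return T[:3,3],r/np.linalg.norm(r)
def atz(d,uv,z):
    o,r=ray(d,uv);return o+r*(z-o[2])/r[2]
def tri(*pairs):
    A=np.zeros((3,3));b=np.zeros(3)
    for d,uv in pairs:
        o,r=ray(d,uv);M=np.eye(3)-np.outer(r,r);A+=M;b+=M@o
    return np.linalg.solve(A,b)
def proj(d,p):
    T=np.linalg.inv(np.array(d["extrinsics"]));q=np.array(d["intrinsics"])@(T[:3,:3]@np.array(p)+T[:3,3]);return q[:2]/q[2]
E
python3 - <<'E'
from h import *
a=cam("top","top0.png",scale=1.5);b=cam("side","side0.png",scale=1.5)
np.set_printoptions(precision=1,suppress=True)
Z=dict(rack=0,deck=36,bar=44,tray_in=8,tray_handle=54,shutter_knob=97,mat=0,rod_handle=16,rod_tip=16,dice_cup=0,card_box=0,die1=0,pawn_green=0,pawn_red=0,domino=0)
for n,z in Z.items():
    for c,d in(("top",a),("side",b)):
        for r in env.pinpoint(c,n)[:3]:
            print(n,c,round(r["confidence"],2),np.array(r["uv"]),atz(d,r["uv"],z)[:2])
print(env.state()["ee_rot"])
E
```

```text
pics
rack top 0.59 [286.7 173.8] [ 580.7 -114.4]
rack top 0.56 [290.  196.4] [ 506.4 -123.2]
rack side 0.57 [294.  240.7] [586.9 -96.5]
rack side 0.55 [214.8 175.4] [420.8 302.5]
rack side 0.4 [253.6 318.6] [ 430.6 -337.2]
deck top 0.78 [285.4 199.1] [ 492.9 -106. ]
deck side 0.91 [258.7 234.4] [491.6 -94.7]
deck side 0.49 [212.2 173.6] [409.2 252.6]
deck side 0.21 [362.6 229.3] [ 761.9 -133.6]
bar top 0.85 [247.2 158.2] [624.5  12.4]
bar side 0.73 [299.  205.5] [626.9   0.4]
bar side 0.61 [304.1 211.2] [632.8 -30. ]
tray_in top 0.97 [243.2 162.3] [619.2  26.1]
tray_in side 0.59 [294.8 213.7] [619.4  13.8]
tray_handle top 0.74 [191.2 218.2] [435.  187.7]
tray_handle top 0.63 [207.1 162.4] [610.6 138.6]
tray_handle top 0.46 [284.7 156.9] [ 624.6 -105.9]
tray_handle side 0.87 [280.7 179.3] [607.7 137.4]
shutter_knob top 0.48 [283.2 160.3] [604.2 -98.5]
shutter_knob top 0.38 [159.8 226. ] [408.5 276.2]
shutter_knob side 0.72 [291.5 242. ] [ 545.  -217.6]
shutter_knob side 0.66 [303.3 210.7] [ 607.5 -101. ]
mat top 0.62 [159.1 227.3] [412.8 297.5]
mat side 0.67 [212.3 177.1] [411.3 293. 
[... 870 characters left out ...]
 [359.9 217.4] [ 435.3 -344.8]
die1 top 0.4 [371.6 192.8] [ 514.3 -386.1]
die1 side 0.57 [298.9 330.5] [ 517.  -389.3]
die1 side 0.56 [255.2 320.5] [ 432.9 -343.2]
die1 side 0.44 [259.2 235.7] [500.5 -54.6]
pawn_green top 0.74 [285.3 173.5] [ 581.7 -109.9]
pawn_green top 0.62 [244.4 160.6] [626.6  22.4]
pawn_green top 0.39 [232.6 120.9] [761.2  59.9]
pawn_green side 0.62 [335.5 200.6] [761.9  64.6]
pawn_red top 0.41 [126.2 185.9] [548.7 406.4]
pawn_red top 0.2 [358.2 218. ] [ 433.5 -339.3]
pawn_red side 0.65 [378.9 321.7] [ 689.6 -403.3]
pawn_red side 0.55 [247.5 156.4] [552.8 414.1]
pawn_red side 0.25 [258. 236.] [497.1 -55.2]
domino side 0.53 [223.8 209.6] [423.2  92.4]
[180.   -0.   15.7]
```

View pics/top0.png

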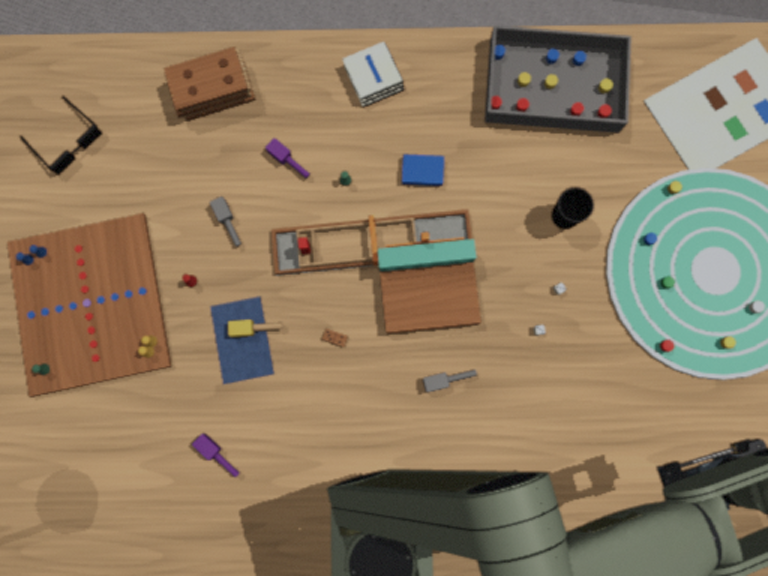

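View pics/side0.png

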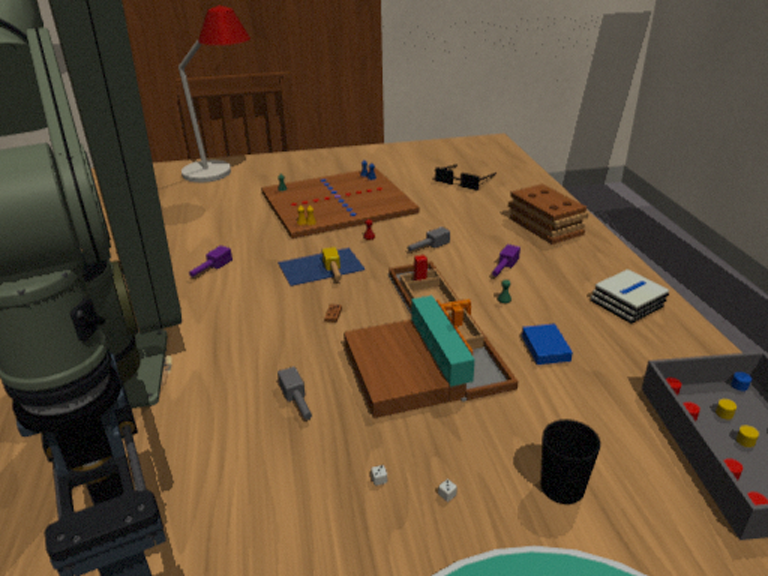

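```bash

python3 -m handwheel '[{"gripper":100,"travel":[0,0,0],"twist":0.0935},{"gripper":100,"travel":[0,0,0],"twist":0.0935}]'
python3 -m handwheel '[{"gripper":60,"travel":[0.0214,-0.0239,-0.004],"twist":0},{"gripper":60,"travel":[0.0214,-0.0239,-0.004],"twist":0},{"gripper":60,"travel":[0.0214,-0.0239,-0.004],"twist":0},{"gripper":60,"travel":[0.0214,-0.0239,-0.004],"twist":0},{"gripper":60,"travel":[0.0214,-0.0239,-0.004],"twist":0}]' 20
python3 -m handwheel '[{"gripper":60,"travel":[0.0214,-0.0239,-0.004],"twist":0},{"gripper":60,"travel":[0.0214,-0.0239,-0.004],"twist":0},{"gripper":60,"travel":[0.0214,-0.0239,-0.004],"twist":0},{"gripper":60,"travel":[0.0214,-0.0239,-0.004],"twist":0},{"gripper":60,"travel":[0.0214,-0.0239,-0.004],"twist":0}]'
python3 -m handwheel '[{"gripper":60,"travel":[0.0214,-0.0239,-0.004],"twist":0},{"gripper":60,"travel":[0.0214,-0.0239,-0.004],"twist":0},{"gripper":60,"travel":[0.0214,-0.0239,-0.004],"twist":0},{"gripper":60,"travel":[0.0214,-0.0239,-0.004],"twist":0},{"gripper":60,"travel":[0.0214,-0.0239,-0.004],"twist":0}]'
python3 -m handwheel '[{"gripper":60,"travel":[0.0214,-0.0239,-0.004],"twist":0},{"gripper":60,"travel":[0.0214,-0.0239,-0.004],"twist":0},{"gripper":60,"travel":[0.0214,-0.0239,-0.004],"twist":0},{"gripper":60,"travel":[0.0214,-0.0239,-0.004],"twist":0},{"gripper":60,"travel":[0.0214,-0.0239,-0.004],"twist":0}]'
python3 -m handwheel '[{"gripper":60,"travel":[0,0,0],"twist":0},{"gripper":60,"travel":[0,0,0],"twist":0},{"gripper":60,"travel":[0,0,0],"twist":0}]'
python3 - <<'E'
from h import *
np.set_printoptions(precision=1,suppress=True)
d=cam("wrist","w1.png",scale=1.5)
print(np.array(d["extrinsics"]))
for n,z in dict(rack=0,deck=36,bar=44,tray_in=8,tray_handle=54,shutter_knob=97,mat=0).items():
    for r in env.pinpoint("wrist",n)[:2]: print(n,round(r["confidence"],2),np.array(r["uv"]),atz(d,r["uv"],z)[:2])
E
```

```text
time_s: 1.77
ee_pos: [155.4, -553.6, 404.8]
ee_rot: [180.0, -0.0, 4.7]
force: [0.2, -0.4, -0.8]
gripper_width: 91.1
time_s: 2.18
ee_pos: [252.3, -424.0, 425.0]
ee_rot: [180.0, -0.0, 4.9]
force: [0.6, 1.0, -0.2]
gripper_width: 60.6
time_s: 2.6
ee_pos: [348.5, -295.5, 445.2]
ee_rot: [180.0, -0.0, 5.0]
force: [-0.0, 0.1, 1.2]
gripper_width: 55.0
time_s: 3.02
ee_pos: [444.8, -167.1, 465.2]
ee_rot: [180.0, -0.0, 5.0]
force: [-0.0, -1.2, -0.5]
gripper_width: 54.9
time_s: 3.43
ee_pos: [541.1, -38.8, 485.0]
ee_rot: [180.0, -0.0, 5.0]
force: [-0.0, -0.6, 0.7]
gripper_width: 54.5
time_s: 3.68
ee_pos: [540.1, -40.4, 484.4]
ee_rot: [180.0, 0.1, 5.0]
force: [-0.4, -1.4, 1.0]
gripper_width: 54.7
[[  0.1  -1.   -0.3 617.6]
 [ -1.   -0.1  -0.  -34. ]
 [  0.    0.3  -1.  464.6]
 [  0.    0.    0.    1. ]]
rack 0.79 [300.2 135.9] [ 585.5 -101. ]
deck 0.73 [303.9 196.9] [ 493.6 -113.7]
bar 0.89 [234.4 106.8] [621.    4.3]
bar 0.44 [109.9 206.5] [453.4 190.6]
tray_in 0.87 [219.2 102.3] [625.8  31.4]
tray_in 0.45 [420.5 235.7] [ 432.3 -333.6]
tray_handle 0.87 [128.6 107. ] [607.6 150.6]
shutter_knob 0.74 [311.1 118.8] [614.5 -98.1]
mat 0.75 [ 67.5 212.1] [419.3 288.7]
```

View pics/w1.png

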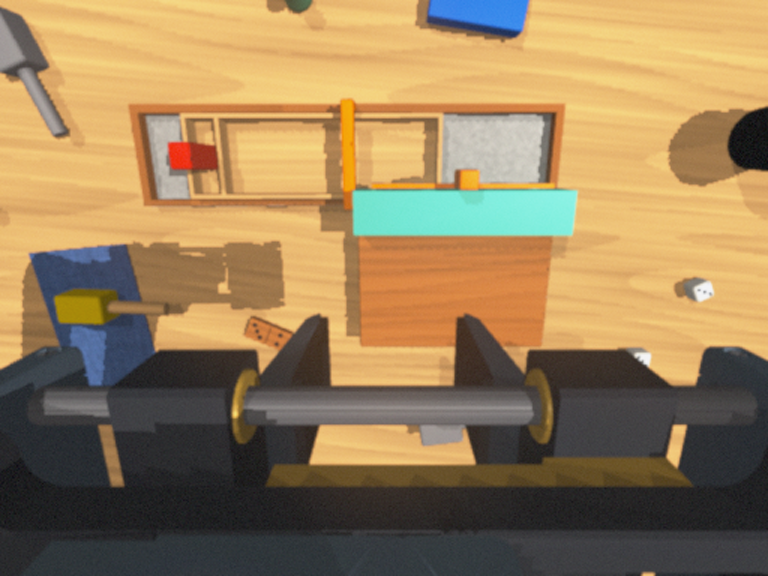

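```bash
python3 - <<'E'
from h import *
from scipy.optimize import least_squares
np.set_printoptions(precision=1,suppress=True)
d=cam("wrist")
P=[([20,100,80],(352,189)),([20,-100,80],(577,191)),([-20,-100,80],(574,236)),([-20,100,80],(353,236)),([-150,-100,36],(541,346)),([-150,100,36],(361,346)),([30,0,112],(468,180)),([50,106,50],(348,152))]
def R(p,x,y,t):
    c,s=np.cos(t),np.sin(t);return [x+c*p[0]-s*p[1],y+s*p[0]+c*p[1],p[2]]
P[6]=([22,0,112],(467,188))
P=P[:6]
f=lambda q:np.concatenate([proj(d,R(p,q[0],q[1],q[2]/57.3))*1.5-np.array(u) for p,u in P])
r=least_squares(f,[580,-100,5],loss="soft_l1");print(r.x,r.fun)
for n,p in dict(knob=[22,0,112],bar=[50,106,50],guidecorner=[8,315,18]).items(): print(n,proj(d,R(p,*r.x[:2],r.x[2]/57.3))*1.5)
u=np.array(atz(d,(193/1.5,150/1.5),74));print("handle",u)
c,s=np.cos(r.x[2]/57.3),np.sin(r.x[2]/57.3)
for n,u in dict(handle=(172,143)).items():
    w=atz(d,(np.array(u)/1.5),74)[:2]-r.x[:2];print(n,c*w[0]+s*w[1],-s*w[0]+c*w[1])
print("knob world",R([30,0,97],*r.x[:2],r.x[2]/57.3))
E
```

```text
[ 584.3 -103.     4.8] [ 0.6  1.1  0.2 -0.4 -2.2 -0.7  0.7 -1.1  0.4  0.8 -1.3  0.5]
knob [471.6 189.8]
bar [348.3 155.8]
guidecorner [151.2 198.5]
handle [617.8 141.2  74. ]
handle 59.7005143074355 258.1598560220696
knob world [np.float64(614.2158575559655), np.float64(-100.45153993585706), 97]
```

```bash

python3 -m handwheel '[{"gripper":50,"travel":[0.0228,0.0219,0],"twist":0},{"gripper":50,"travel":[0.0228,0.0219,0],"twist":0},{"gripper":50,"travel":[0.0228,0.0219,0],"twist":0},{"gripper":50,"travel":[0,0,0.035],"twist":0},{"gripper":50,"travel":[0,0,0.035],"twist":0}]'
python3 -m handwheel '[{"gripper":50,"travel":[0,0,0.035],"twist":0},{"gripper":50,"travel":[0,0,0.035],"twist":0},{"gripper":50,"travel":[0,0,0.035],"twist":0},{"gripper":50,"travel":[0,0,0.032],"twist":0},{"gripper":50,"travel":[0,0,0],"twist":0}]'
python3 -m handwheel '[{"gripper":50,"travel":[0,0,0],"twist":0},{"gripper":10,"travel":[0,0,0],"twist":0},{"gripper":0,"travel":[0,0,0],"twist":0},{"gripper":0,"travel":[0,0,0],"twist":0},{"gripper":0,"travel":[0,0,0],"twist":0}]' 15
python3 - <<'E'
from h import *
d=cam("wrist","w2.png",scale=1)
E
```

```text
time_s: 4.55
ee_pos: [615.8, -101.3, 415.5]
ee_rot: [179.9, -0.4, 4.9]
force: [1.0, 1.0, -1.1]
gripper_width: 45.5
time_s: 4.97
ee_pos: [613.4, -99.8, 273.2]
ee_rot: [-179.9, 0.4, 5.0]
force: [-0.6, -0.5, 0.0]
gripper_width: 45.5
time_s: 5.38
ee_pos: [614.4, -99.8, 279.0]
ee_rot: [180.0, -0.1, 5.0]
force: [0.1, -0.8, 1.1]
gripper_width: 22.1
```

View pics/w2.png

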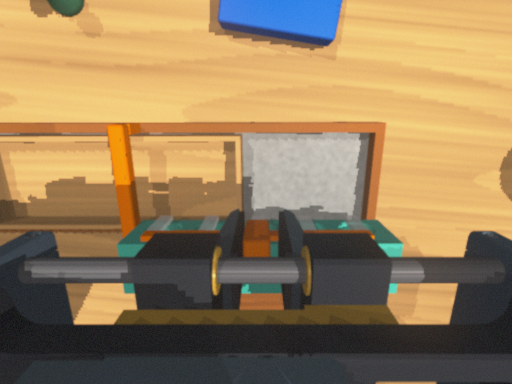

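```bash

python3 -m handwheel '[{"gripper":0,"travel":[0,0,0],"twist":0},{"gripper":0,"travel":[0,0,0],"twist":0},{"gripper":0,"travel":[0,0,0],"twist":0},{"gripper":0,"travel":[0,0,0],"twist":0}]'
python3 -m handwheel '[{"gripper":0,"travel":[0,-0.005,0],"twist":0},{"gripper":0,"travel":[0,-0.005,0],"twist":0},{"gripper":0,"travel":[0,-0.005,0],"twist":0},{"gripper":0,"travel":[0,-0.004,0],"twist":0},{"gripper":0,"travel":[0,0,0],"twist":0}]'
python3 -m handwheel '[{"gripper":0,"travel":[0,0,0],"twist":0},{"gripper":0,"travel":[0,0,0],"twist":0},{"gripper":0,"travel":[0,0,0],"twist":0}]'
```

```text
time_s: 5.77
ee_pos: [614.4, -99.2, 278.8]
ee_rot: [-179.9, -0.1, 5.0]
force: [0.8, 4.7, 5.4]
gripper_width: 15.7
time_s: 6.18
ee_pos: [612.8, -80.9, 278.8]
ee_rot: [179.9, -0.1, 5.0]
force: [-0.5, 0.2, 5.4]
gripper_width: 15.7
time_s: 6.43
ee_pos: [612.8, -81.0, 278.7]
ee_rot: [180.0, -0.1, 5.0]
force: [-0.7, 1.7, 5.7]
gripper_width: 15.5
```

```bash

python3 -m handwheel '[{"gripper":0,"travel":[0,-0.002,0],"twist":0},{"gripper":0,"travel":[0,-0.001,0],"twist":0},{"gripper":0,"travel":[0,0,0],"twist":0}]'
python3 -m handwheel '[{"gripper":50,"travel":[0,0,0],"twist":0},{"gripper":50,"travel":[0,0,0],"twist":0},{"gripper":50,"travel":[0,0,0],"twist":0},{"gripper":50,"travel":[0,0,0],"twist":0}]'
python3 -m handwheel '[{"gripper":50,"travel":[0,0,-0.04],"twist":0},{"gripper":50,"travel":[0,0,-0.04],"twist":0},{"gripper":50,"travel":[0,0,-0.04],"twist":0},{"gripper":50,"travel":[0,0,0],"twist":0},{"gripper":50,"travel":[0,0,0],"twist":0}]'
python3 - <<'E'
from h import *
np.set_printoptions(precision=1,suppress=True)
d=cam("wrist","w3.png",scale=1.3)
for n,z in dict(shutter_knob=97,tray_handle=54,bar=44).items():
    for r in env.pinpoint("wrist",n)[:2]:
        w=atz(d,r["uv"],z)[:2]-[584.3,-103];t=4.8/57.3
        print(n,round(r["confidence"],2),np.array(r["uv"]),w[0]*np.cos(t)+w[1]*np.sin(t),-w[0]*np.sin(t)+w[1]*np.cos(t))
E
```

```text
time_s: 6.68
ee_pos: [612.6, -79.1, 278.7]
ee_rot: [179.8, -0.1, 5.0]
force: [-0.4, -5.4, 5.2]
gripper_width: 15.9
time_s: 7.02
ee_pos: [612.2, -77.8, 277.2]
ee_rot: [-180.0, 0.1, 5.0]
force: [-0.2, -0.3, 0.7]
gripper_width: 39.7
time_s: 7.43
ee_pos: [612.7, -77.8, 400.6]
ee_rot: [179.9, -0.3, 5.0]
force: [-0.0, -0.0, -0.4]
gripper_width: 45.6
tray_handle 0.58 [ 63.2 170.5] 42.78449889632909 255.59424368207885
bar 0.85 [191.9 165.4] 47.6312375938019 105.75200790726942
```

View pics/w3.png

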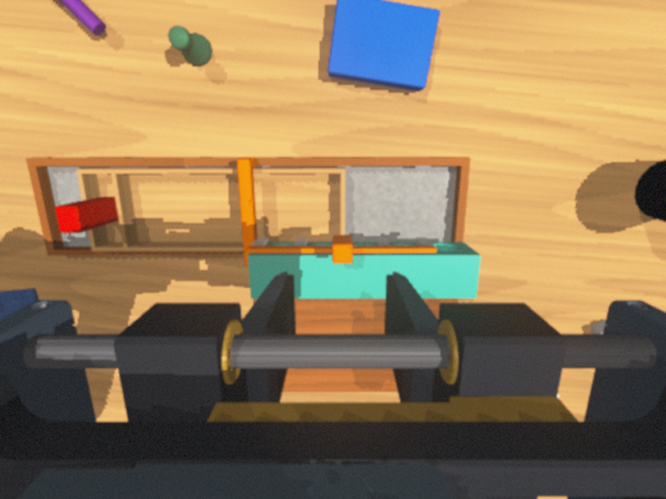

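```bash
python3 -c "
from h import *
s=env.state();print(s['qpos'],s['ee_rot'],s['ee_pos'])"
python3 -m handwheel '[{"gripper":50,"travel":[0,0,0],"twist":0.1}]'
python3 -c "
from h import *
s=env.state();print(s['qpos'],s['ee_rot'])"
```

```text
[-8.30800346e+00  2.24711207e+01  8.46076143e+01 -4.06991136e-03
  7.31394286e+01  7.67152449e+01] [-179.95365415    0.21321947    4.97802574] [612.04189533 -77.76255863 395.74942515]
time_s: 7.72
ee_pos: [612.2, -77.8, 395.8]
ee_rot: [-180.0, 0.2, -0.8]
force: [0.3, -0.5, -0.2]
gripper_width: 45.7
[-8.30939866e+00  2.24790725e+01  8.45920162e+01 -3.38106462e-03
  7.31401171e+01  8.25351722e+01] [-179.97576527    0.20983564   -0.84353987]
```

```bash

python3 -m handwheel '[{"gripper":50,"travel":[-0.0005,-0.0387,0],"twist":0},{"gripper":50,"travel":[-0.0005,-0.0387,0],"twist":0},{"gripper":50,"travel":[-0.0005,-0.0387,0],"twist":0},{"gripper":50,"travel":[-0.0005,-0.0387,0],"twist":0},{"gripper":50,"travel":[-0.0005,-0.0387,0],"twist":0}]' >/dev/null
python3 -m handwheel '[{"gripper":50,"travel":[-0.0005,-0.0387,0],"twist":0},{"gripper":50,"travel":[0,0,0],"twist":-0.1043},{"gripper":50,"travel":[0,0,0],"twist":-0.1043},{"gripper":50,"travel":[0,0,0],"twist":-0.1043},{"gripper":50,"travel":[0,0,0],"twist":-0.1043}]' >/dev/null
python3 -m handwheel '[{"gripper":50,"travel":[0,0,0],"twist":-0.1043},{"gripper":50,"travel":[0,0,0],"twist":-0.1043},{"gripper":50,"travel":[0,0,0],"twist":-0.1043},{"gripper":50,"travel":[0,0,0],"twist":-0.1043},{"gripper":50,"travel":[0,0,0],"twist":-0.1043}]' >/dev/null
python3 -m handwheel '[{"gripper":50,"travel":[0,0,0],"twist":-0.1043},{"gripper":50,"travel":[0,0,0],"twist":-0.1043},{"gripper":50,"travel":[0,0,0],"twist":-0.1043},{"gripper":50,"travel":[0,0,0],"twist":-0.1043},{"gripper":50,"travel":[0,0,0],"twist":-0.1043}]' >/dev/null
python3 -m handwheel '[{"gripper":50,"travel":[0,0,0],"twist":-0.1043},{"gripper":50,"travel":[0,0,0],"twist":-0.1043},{"gripper":50,"travel":[0,0,0],"twist":0},{"gripper":50,"travel":[0,0,0],"twist":0}]'
python3 - <<'E'
from h import *
np.set_printoptions(precision=1,suppress=True)
d=cam("wrist","w4.png",scale=1.2)
for n,z in dict(tray_handle=54).items():
    for r in env.pinpoint("wrist",n)[:2]: print(n,round(r["confidence"],2),np.array(r["uv"]),atz(d,r["uv"],z)[:2])
    for r in env.trace("wrist",n)[:1]:
        y,x=np.where(r["pixels"]);print(x.min(),x.max(),y.min(),y.max())
E
```

```text
time_s: 9.72
ee_pos: [612.4, 154.3, 396.3]
ee_rot: [-179.9, 0.0, 94.7]
force: [0.1, 0.2, -0.6]
gripper_width: 45.4
tray_handle 0.84 [260.  181.5] [610.8 152.1]
230 292 160 308
```

View pics/w4.png

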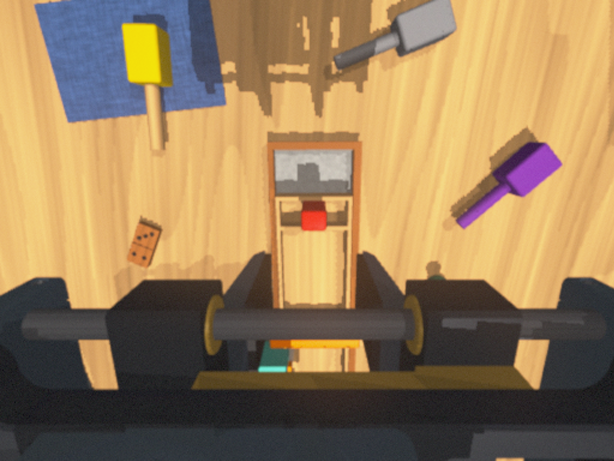

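```bash

python3 -m handwheel '[{"gripper":50,"travel":[0,0,0.033],"twist":0},{"gripper":50,"travel":[0,0,0.033],"twist":0},{"gripper":50,"travel":[0,0,0.033],"twist":0},{"gripper":50,"travel":[0,0,0.033],"twist":0},{"gripper":50,"travel":[0,0,0.03],"twist":0}]'
python3 -m handwheel '[{"gripper":0,"travel":[0,0,0],"twist":0},{"gripper":0,"travel":[0,0,0],"twist":0},{"gripper":0,"travel":[0,0,0],"twist":0},{"gripper":0,"travel":[0,0,0],"twist":0},{"gripper":0,"travel":[0,0,0],"twist":0}]' 10
python3 -m handwheel '[{"gripper":0,"travel":[0,0,0],"twist":0},{"gripper":0,"travel":[0,0,0],"twist":0},{"gripper":0,"travel":[0,0,0],"twist":0}]'
python3 -m handwheel '[{"gripper":0,"travel":[-0.01,0,0],"twist":0},{"gripper":0,"travel":[-0.015,0,0],"twist":0},{"gripper":0,"travel":[-0.02,0,0],"twist":0},{"gripper":0,"travel":[-0.02,0,0],"twist":0},{"gripper":0,"travel":[-0.015,0,0],"twist":0}]'
python3 -m handwheel '[{"gripper":0,"travel":[-0.01,0,0],"twist":0},{"gripper":0,"travel":[-0.01,0,0],"twist":0},{"gripper":0,"travel":[-0.005,0,0],"twist":0},{"gripper":0,"travel":[0,0,0],"twist":0},{"gripper":0,"travel":[0,0,0],"twist":0}]'
```

```text
time_s: 10.28
ee_pos: [612.0, 154.2, 233.9]
ee_rot: [-180.0, 0.0, 94.8]
force: [-0.3, 0.0, 0.0]
gripper_width: 45.4
time_s: 10.7
ee_pos: [612.8, 154.5, 237.9]
ee_rot: [179.8, -0.0, 94.8]
force: [-1.2, 0.5, 1.3]
gripper_width: 23.7
time_s: 10.95
ee_pos: [612.8, 154.5, 237.9]
ee_rot: [179.8, -0.0, 94.8]
force: [-2.5, 0.8, 6.2]
gripper_width: 24.1
time_s: 11.37
ee_pos: [619.7, 74.5, 237.9]
ee_rot: [179.8, -0.1, 94.8]
force: [-1.0, 5.2, 5.2]
gripper_width: 24.0
time_s: 11.78
ee_pos: [622.0, 49.3, 237.9]
ee_rot: [179.8, 0.0, 94.8]
force: [-1.3, -1.2, 5.4]
gripper_width: 23.9
```

```bash

python3 -m handwheel '[{"gripper":0,"travel":[-0.003,0,0],"twist":0},{"gripper":0,"travel":[-0.003,0,0],"twist":0},{"gripper":0,"travel":[0,0,0],"twist":0}]'
python3 -m handwheel '[{"gripper":0,"travel":[-0.003,0,0],"twist":0},{"gripper":0,"travel":[0,0,0],"twist":0}]'
python3 -m handwheel '[{"gripper":0,"travel":[-0.002,0,0],"twist":0},{"gripper":0,"travel":[0,0,0],"twist":0}]'
python3 -m handwheel '[{"gripper":0,"travel":[-0.002,0,0],"twist":0},{"gripper":0,"travel":[0,0,0],"twist":0}]'
```

```text
time_s: 12.03
ee_pos: [622.4, 44.1, 237.9]
ee_rot: [179.8, -0.1, 94.8]
force: [-1.3, 3.0, 5.7]
gripper_width: 24.1
time_s: 12.2
ee_pos: [622.6, 41.5, 237.9]
ee_rot: [179.8, -0.1, 94.8]
force: [-0.3, 4.4, 6.4]
gripper_width: 24.0
time_s: 12.37
ee_pos: [622.7, 40.7, 237.8]
ee_rot: [179.8, -0.3, 94.7]
force: [-0.9, 8.5, 5.4]
gripper_width: 23.8
time_s: 12.53
ee_pos: [622.8, 39.1, 237.6]
ee_rot: [179.8, -0.3, 94.7]
force: [-0.8, 10.7, 4.6]
gripper_width: 23.9
```

```bash

python3 -m handwheel '[{"gripper":0,"travel":[0.003,0,0],"twist":0},{"gripper":50,"travel":[0,0,0],"twist":0},{"gripper":50,"travel":[0,0,0],"twist":0},{"gripper":50,"travel":[0,0,0],"twist":0},{"gripper":50,"travel":[0,0,0],"twist":0}]'
python3 -m handwheel '[{"gripper":50,"travel":[0,0,-0.03],"twist":0},{"gripper":50,"travel":[0,0,-0.04],"twist":0},{"gripper":50,"travel":[0,0,-0.04],"twist":0},{"gripper":70,"travel":[0,0,-0.04],"twist":0},{"gripper":70,"travel":[0,0,0],"twist":0}]'
python3 -m handwheel '[{"gripper":70,"travel":[0,0,0],"twist":0}]'
python3 - <<'E'
from h import *
np.set_printoptions(precision=1,suppress=True)
t=4.8/57.3
def rk(p): w=p[:2]-[584.3,-103];return w[0]*np.cos(t)+w[1]*np.sin(t),-w[0]*np.sin(t)+w[1]*np.cos(t)
for c in("wrist","side"):
  d=cam(c)
  for n,z in dict(tray_handle=54,shutter_knob=97,rod_handle=18,rod_tip=18,mat=0).items():
    for r in env.pinpoint(c,n)[:3]:
        p=atz(d,r["uv"],z);print(c,n,round(r["confidence"],2),np.array(r["uv"]),p[:2],rk(p))
  if c=="wrist":
    for r in env.trace("wrist","rod_handle")[:3]:
      print(r["confidence"],r["uv"],atz(d,r["uv"],18))
E
```

```text
time_s: 12.95
ee_pos: [622.2, 39.4, 235.6]
ee_rot: [-180.0, 0.0, 94.8]
force: [-0.4, -0.3, 0.6]
gripper_width: 45.1
time_s: 13.37
ee_pos: [623.6, 39.5, 394.8]
ee_rot: [179.0, 0.0, 94.8]
force: [1.8, -0.7, 1.3]
gripper_width: 56.7
time_s: 13.45
ee_pos: [622.5, 39.5, 388.6]
ee_rot: [179.6, 0.0, 94.8]
force: [-0.1, -0.0, -1.2]
gripper_width: 62.3
wrist tray_handle 0.86 [261.  182.1] [624.9  38.7] (np.float64(52.30038970299104), np.float64(137.837505079007))
wrist shutter_knob 0.88 [242.6 293. ] [614.1 -79.7] (np.float64(31.64598389250153), np.float64(20.73507951868687))
wrist rod_handle 0.68 [458.   35.6] [832.  217.2] (np.float64(273.61857305199084), np.float64(298.39774369919445))
wrist rod_tip 0.62 [393.2  93.2] [772.3 150.7] (np.float64(208.60345011465202), np.float64(237.11235986673842))
wrist rod_tip 0.57 [109.  15.] [443.6 203.9] (np.float64(-114.47612355956262), np.float64(317.61886474155847))
0.57 [451.1, 41.5] [825.9 210.7  18. ]
0.48 [109.2, 8.7] [444.2 210.1  18. ]
side tray_handle 0.89 [291.1 192.8] [618.4  55.2] (np.float64(47.22659396584168), np.float64(154.77017558177303
[... 204 characters left out ...]
np.float64(-0.7119754918740888))
side rod_handle 0.71 [294.4 159. ] [703.1 322.6] (np.float64(153.9813258962622), np.float64(414.121363841823))
side rod_handle 0.68 [220.6 172.5] [439.5 285.8] (np.float64(-111.8038197726543), np.float64(399.52167316246255))
side rod_tip 0.84 [126.4 184.5] [136.4 276.7] (np.float64(-414.56697934813064), np.float64(415.8400819198838))
side rod_tip 0.78 [205.2 280.5] [ 339.5 -216.2] (np.float64(-253.3821239741638), np.float64(-92.32232904996795))
side rod_tip 0.64 [224.9 184.5] [443.  205.5] (np.float64(-115.03417765548254), np.float64(319.28578677411565))
side mat 0.86 [213.6 175.7] [416.6 301.4] (np.float64(-133.25123597644824), np.float64(417.0435035943488))
```

```bash

python3 -m handwheel '[{"gripper":70,"travel":[0.0326,-0.0203,0],"twist":0.03},{"gripper":70,"travel":[0.0326,-0.0203,0],"twist":0},{"gripper":70,"travel":[0.0326,-0.0203,0],"twist":0},{"gripper":70,"travel":[0.0326,-0.0203,0],"twist":0}]'
python3 -m handwheel '[{"gripper":70,"travel":[0.0326,-0.0203,0],"twist":0},{"gripper":70,"travel":[0.0326,-0.0203,0],"twist":0},{"gripper":70,"travel":[0.0326,-0.0203,0],"twist":0},{"gripper":70,"travel":[0.0326,-0.0203,0],"twist":0},{"gripper":70,"travel":[0,0,0],"twist":0}]'
python3 -m handwheel '[{"gripper":70,"travel":[0,0,0],"twist":0},{"gripper":70,"travel":[0,0,0],"twist":0}]'
python3 - <<'E'
from h import *
np.set_printoptions(precision=1,suppress=True)
d=cam("wrist","w5.png",scale=1.2)
hsv=cv2.cvtColor(d["frame"],cv2.COLOR_RGB2HSV)
m=cv2.inRange(hsv,(25,190,100),(33,255,255));cv2.imwrite("pics/m.png",m)
n,l,st,c=cv2.connectedComponentsWithStats(m);print(st[1:][st[1:,4]>150],c[1:][st[1:,4]>150])
for n,z in dict(rod_handle=18,rod_tip=18,mat=0).items():
    for r in env.pinpoint("wrist",n)[:2]: print(n,round(r["confidence"],2),np.array(r["uv"]),atz(d,r["uv"],z)[:2])
E
```

```text
time_s: 14.43
ee_pos: [532.0, 165.7, 385.7]
ee_rot: [180.0, -0.0, 93.1]
force: [0.7, 1.6, -0.2]
gripper_width: 64.0
time_s: 14.85
ee_pos: [441.4, 294.7, 386.0]
ee_rot: [-179.9, -0.2, 93.5]
force: [-0.6, 0.1, 0.2]
gripper_width: 63.9
time_s: 15.02
ee_pos: [444.9, 290.5, 385.8]
ee_rot: [180.0, 0.0, 93.2]
force: [-0.2, -0.2, 0.1]
gripper_width: 63.9
[[245 158  26  40 943]] [[257.7 177.6]]
rod_handle 0.8 [ 57.5 110.4] [199.5 355.4]
rod_handle 0.79 [465.9 148.8] [695.7 337.8]
rod_tip 0.94 [ 16.8 160.9] [140.2 291.5]
rod_tip 0.93 [257.8 237.1] [445.8 205. ]
mat 0.86 [243.4 170.1] [421.9 292. ]
```

View pics/w5.png

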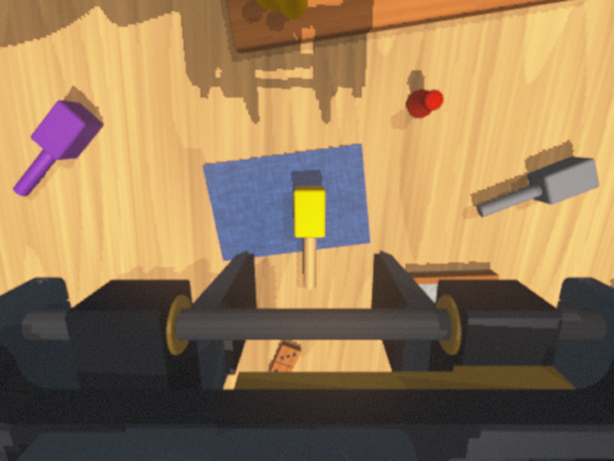

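```bash
python3 - <<'E'
from h import *
np.set_printoptions(precision=1,suppress=True)
d=cam("wrist")
print("handle",atz(d,(257.8,177.2),34), "front/back", atz(d,(310/1.2,237/1.2),34),atz(d,(310/1.2,188/1.2),34),"tip",atz(d,(311/1.2,288/1.2),18))
c=[atz(d,np.array(u)/1.2,2) for u in((204,164),(362,144),(370,243),(222,260))];print(np.array(c),np.mean(c,0))
print(env.state()["ee_pos"])
E
```

```text
handle [441.9 290.4  34. ] front/back [443.9 264.8  34. ] [441.3 315.3  34. ] tip [448.1 200.   18. ]
[[327.6 329.9   2. ]
 [493.2 359.4   2. ]
 [512.3 251.6   2. ]
 [344.4 222.    2. ]] [419.4 290.7   2. ]
[445.5 289.7 385.6]
```

```bash

python3 -m handwheel '[{"gripper":70,"travel":[0,-0.003,0.037],"twist":0},{"gripper":70,"travel":[0,0,0.037],"twist":0},{"gripper":70,"travel":[0,0,0.037],"twist":0},{"gripper":70,"travel":[0,0,0.037],"twist":0},{"gripper":70,"travel":[0,0,0.022],"twist":0}]'
python3 -m handwheel '[{"gripper":70,"travel":[0,0,0.015],"twist":0},{"gripper":70,"travel":[0,0,0],"twist":0},{"gripper":70,"travel":[0,0,0],"twist":0}]'
python3 -m handwheel '[{"gripper":0,"travel":[0,0,0],"twist":0},{"gripper":0,"travel":[0,0,0],"twist":0},{"gripper":0,"travel":[0,0,0],"twist":0},{"gripper":0,"travel":[0,0,0],"twist":0},{"gripper":0,"travel":[0,0,0],"twist":0}]' 30
python3 -m handwheel '[{"gripper":0,"travel":[0,0,0],"twist":0},{"gripper":0,"travel":[0,0,0],"twist":0},{"gripper":0,"travel":[0,0,0],"twist":0},{"gripper":0,"travel":[0,0,0],"twist":0}]'
```

```text
time_s: 15.68
ee_pos: [441.2, 289.0, 212.4]
ee_rot: [-179.8, 0.1, 93.1]
force: [-0.2, 0.7, -0.0]
gripper_width: 63.9
time_s: 15.93
ee_pos: [442.2, 289.9, 200.3]
ee_rot: [-179.9, 0.0, 93.1]
force: [-0.3, -0.1, 0.2]
gripper_width: 63.9
time_s: 16.35
ee_pos: [441.9, 290.5, 201.4]
ee_rot: [179.9, -0.0, 93.1]
force: [0.2, -0.6, 0.0]
gripper_width: 33.1
time_s: 16.68
ee_pos: [441.9, 290.5, 201.3]
ee_rot: [180.0, -0.0, 93.1]
force: [-1.3, -1.2, 5.8]
gripper_width: 32.1
```

```bash

python3 -m handwheel '[{"gripper":0,"travel":[0,0,-0.02],"twist":0},{"gripper":0,"travel":[0,0,-0.03],"twist":0},{"gripper":0,"travel":[0,0,-0.03],"twist":0},{"gripper":0,"travel":[0,0,-0.03],"twist":0},{"gripper":0,"travel":[0,0,-0.01],"twist":-0.1002}]'
python3 -m handwheel '[{"gripper":0,"travel":[0,0,0],"twist":-0.1002},{"gripper":0,"travel":[0,0,0],"twist":-0.1002},{"gripper":0,"travel":[0,0,0],"twist":-0.1002},{"gripper":0,"travel":[0,0,0],"twist":-0.1002},{"gripper":0,"travel":[0,0,0],"twist":-0.1002}]'>/dev/null
python3 -m handwheel '[{"gripper":0,"travel":[0,0,0],"twist":-0.1002},{"gripper":0,"travel":[0,0,0],"twist":-0.1002},{"gripper":0,"travel":[0,0,0],"twist":-0.1002},{"gripper":0,"travel":[0,0,0],"twist":-0.1002},{"gripper":0,"travel":[0,0,0],"twist":-0.1002}]'>/dev/null
python3 -m handwheel '[{"gripper":0,"travel":[0,0,0],"twist":-0.1002},{"gripper":0,"travel":[0,0,0],"twist":-0.1002},{"gripper":0,"travel":[0,0,0],"twist":-0.1002},{"gripper":0,"travel":[0,0,0],"twist":-0.1002},{"gripper":0,"travel":[0,0,0],"twist":-0.1002}]'
python3 -m handwheel '[{"gripper":0,"travel":[0.0014,-0.0364,0],"twist":0},{"gripper":0,"travel":[0.0014,-0.0364,0],"twist":0},{"gripper":0,"travel":[0.0014,-0.0364,0],"twist":0},{"gripper":0,"travel":[0.0014,-0.0364,0],"twist":0},{"gripper":0,"travel":[0.0014,-0.0364,0],"twist":0}]'
python3 -m handwheel '[{"gripper":0,"travel":[0.0014,-0.0364,0],"twist":0},{"gripper":0,"travel":[0.0014,-0.0364,0],"twist":0},{"gripper":0,"travel":[0.0014,-0.0364,0],"twist":0},{"gripper":0,"travel":[0.0014,-0.0364,0],"twist":0},{"gripper":0,"travel":[0,0,0],"twist":0}]'
python3 -m handwheel '[{"gripper":0,"travel":[0,0,0],"twist":0},{"gripper":0,"travel":[0,0,0],"twist":0},{"gripper":0,"travel":[0,0,0],"twist":0}]'
python3 - <<'E'
from h import *
cam("side","s6.png",(180,120,380,300),3.5)
print(env.state()["qpos"])
E
```

```text
time_s: 17.1
ee_pos: [442.5, 290.9, 324.8]
ee_rot: [179.6, -0.2, 99.0]
force: [-0.3, 0.9, -0.3]
gripper_width: 32.1
time_s: 18.35
ee_pos: [441.6, 290.4, 320.3]
ee_rot: [-180.0, -0.0, -174.7]
force: [-0.8, 0.6, 0.6]
gripper_width: 31.8
time_s: 18.77
ee_pos: [450.2, 107.0, 320.4]
ee_rot: [-180.0, -0.0, -175.0]
force: [0.3, -1.1, -1.0]
gripper_width: 32.1
time_s: 19.18
ee_pos: [457.9, -41.7, 320.6]
ee_rot: [-179.8, 0.0, -175.3]
force: [0.3, 1.2, -0.9]
gripper_width: 31.7
time_s: 19.43
ee_pos: [457.6, -36.0, 320.5]
ee_rot: [180.0, -0.0, -174.9]
force: [-0.0, 0.3, -1.2]
gripper_width: 31.9
[-5.91589981e+00  1.23455284e+01  1.11463043e+02  1.55241516e-02
  5.62171754e+01 -1.01031511e+02]
```

View pics/s6.png

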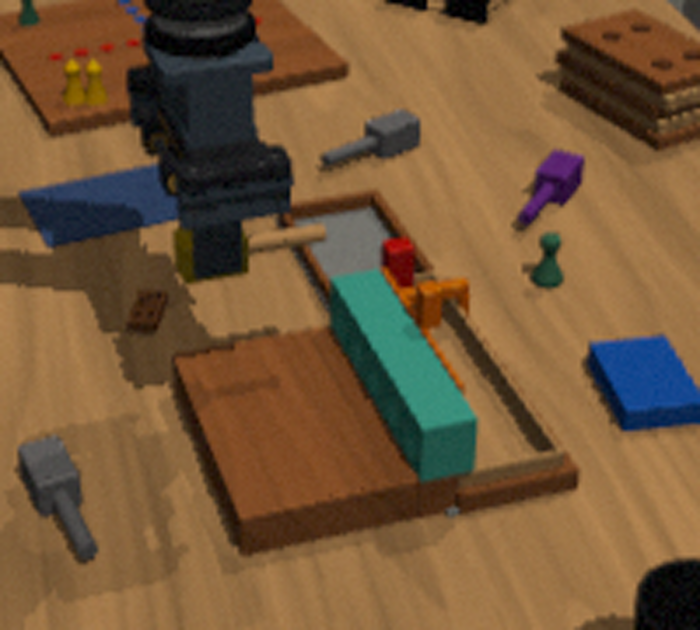

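```bash

python3 -m handwheel '[{"gripper":0,"travel":[0,-0.0014,0.03],"twist":0},{"gripper":0,"travel":[0,0,0.025],"twist":0},{"gripper":0,"travel":[0,0,0.015],"twist":0},{"gripper":0,"travel":[0,0,0.008],"twist":0},{"gripper":0,"travel":[0,0,0.005],"twist":0}]'
python3 -m handwheel '[{"gripper":0,"travel":[0,0,0],"twist":0},{"gripper":0,"travel":[0,0,0],"twist":0}]'
python3 -m handwheel '[{"gripper":0,"travel":[-0.009,0,0],"twist":0},{"gripper":0,"travel":[-0.01,0,0],"twist":0},{"gripper":0,"travel":[-0.01,0,0],"twist":0},{"gripper":0,"travel":[0,0,0],"twist":0}]'
python3 -c "
from h import *
cam('wrist','w7.png',None,1.3)"
```

```text
time_s: 19.9
ee_pos: [457.8, -37.4, 236.8]
ee_rot: [180.0, -0.1, -174.9]
force: [0.7, -0.4, -0.5]
gripper_width: 31.8
time_s: 20.07
ee_pos: [458.3, -38.0, 238.3]
ee_rot: [-180.0, 0.1, -175.0]
force: [0.4, 0.6, 0.3]
gripper_width: 32.1
time_s: 20.4
ee_pos: [489.7, -35.9, 238.6]
ee_rot: [-179.9, 0.3, -175.0]
force: [-0.1, 0.2, -0.3]
gripper_width: 31.7
```

View pics/w7.png

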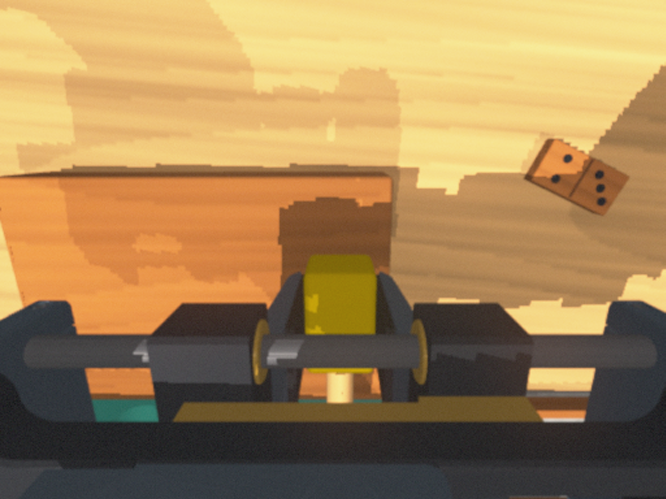

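```bash

python3 -m handwheel '[{"gripper":0,"travel":[-0.01,0,0.001],"twist":0},{"gripper":0,"travel":[-0.01,0,0],"twist":0},{"gripper":0,"travel":[-0.01,0,0],"twist":0},{"gripper":0,"travel":[-0.008,0,0],"twist":0},{"gripper":0,"travel":[0,0,0],"twist":0}]'
python3 -m handwheel '[{"gripper":0,"travel":[0.01,0,0],"twist":0},{"gripper":0,"travel":[0.02,0,0],"twist":0},{"gripper":0,"travel":[0.02,0,0],"twist":0},{"gripper":0,"travel":[0.017,0,0],"twist":0},{"gripper":0,"travel":[0,0,0],"twist":0}]'
python3 -m handwheel '[{"gripper":0,"travel":[0,-0.019,0],"twist":0},{"gripper":0,"travel":[0,-0.019,0],"twist":0},{"gripper":0,"travel":[0,0,0],"twist":0}]'
python3 - <<'E'
from h import *
np.set_printoptions(precision=1,suppress=True)
cam('side','s8.png',(220,150,370,290),4)
for c in "yellow blue green red white".split(): print(c,[(round(r["confidence"],2),np.array(r["uv"])) for r in env.pinpoint("side",c)[:3]])
E
```

```text
time_s: 20.87
ee_pos: [526.8, -32.5, 236.9]
ee_rot: [-180.0, 0.1, -175.0]
force: [0.3, 0.2, -0.3]
gripper_width: 32.0
time_s: 21.28
ee_pos: [453.2, -38.4, 236.1]
ee_rot: [179.9, -0.4, -175.0]
force: [-1.8, -0.6, -0.6]
gripper_width: 31.7
time_s: 21.53
ee_pos: [461.6, -78.1, 237.1]
ee_rot: [-179.9, 0.1, -175.1]
force: [0.9, 0.8, -0.8]
gripper_width: 31.6
yellow []
blue []
green []
red [(0.19, array([302. , 206.7]))]
white []
```

View pics/s8.png

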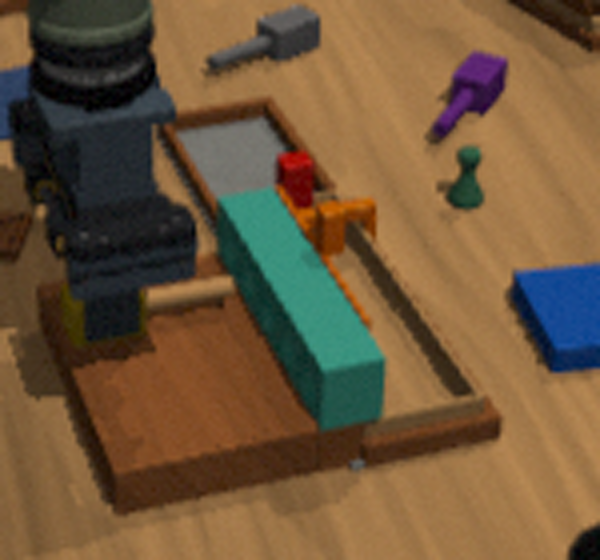

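```bash

python3 -m handwheel '[{"gripper":0,"travel":[0,0.002,0],"twist":0},{"gripper":0,"travel":[0,0,0],"twist":0}]'
python3 -m handwheel '[{"gripper":0,"travel":[-0.014,0,0],"twist":0},{"gripper":0,"travel":[-0.014,0,0],"twist":0},{"gripper":0,"travel":[-0.012,0,0],"twist":0},{"gripper":0,"travel":[-0.01,0,0],"twist":0},{"gripper":0,"travel":[-0.01,0,0],"twist":0}]'
python3 -m handwheel '[{"gripper":0,"travel":[-0.009,0,0],"twist":0},{"gripper":0,"travel":[0,0,0],"twist":0}]'
python3 -m handwheel '[{"gripper":0,"travel":[0.017,0,0],"twist":0},{"gripper":0,"travel":[0.02,0,0],"twist":0},{"gripper":0,"travel":[0.02,0,0],"twist":0},{"gripper":0,"travel":[0.012,0,0],"twist":0},{"gripper":0,"travel":[0,0,0],"twist":0}]'
python3 -m handwheel '[{"gripper":0,"travel":[0,-0.019,0],"twist":0},{"gripper":0,"travel":[0,-0.019,0],"twist":0},{"gripper":0,"travel":[0,0,0],"twist":0},{"gripper":0,"travel":[0,0,0],"twist":0}]'
python3 - <<'E'
from h import *
p=np.array(env.state()["ee_pos"]);t=4.8/57.3;w=p[:2]-[584.3,-103]
print(p,w[0]*np.cos(t)+w[1]*np.sin(t),-w[0]*np.sin(t)+w[1]*np.cos(t))
E
```

```text
time_s: 22.0
ee_pos: [460.9, -73.6, 236.7]
ee_rot: [180.0, -0.0, -175.0]
force: [-0.1, -0.5, -1.0]
gripper_width: 32.0
time_s: 22.42
ee_pos: [521.4, -68.7, 236.7]
ee_rot: [180.0, -0.0, -175.0]
force: [-0.1, 1.2, -0.8]
gripper_width: 31.8
time_s: 22.58
ee_pos: [531.5, -68.2, 236.8]
ee_rot: [-180.0, 0.1, -175.0]
force: [0.1, -0.5, 0.0]
gripper_width: 31.8
time_s: 23.0
ee_pos: [458.0, -74.2, 236.4]
ee_rot: [179.9, -0.2, -175.0]
force: [-0.1, 0.4, -0.4]
gripper_width: 31.8
time_s: 23.33
ee_pos: [464.9, -112.7, 236.8]
ee_rot: [-180.0, 0.0, -175.1]
force: [-0.5, 1.9, -0.8]
gripper_width: 31.8
[ 464.91998161 -112.67674633  236.83242521] -119.7710672584964 0.34591479692690363
```

Alignment is good; bores 0, −38, −76 in turn.

```bash

python3 -m handwheel '[{"gripper":0,"travel":[-0.014,0,0],"twist":0},{"gripper":0,"travel":[-0.014,0,0],"twist":0},{"gripper":0,"travel":[-0.012,0,0],"twist":0},{"gripper":0,"travel":[-0.01,0,0],"twist":0},{"gripper":0,"travel":[-0.01,0,0],"twist":0}]'
python3 -m handwheel '[{"gripper":0,"travel":[-0.009,0,0],"twist":0},{"gripper":0,"travel":[0,0,0],"twist":0}]'
python3 -m handwheel '[{"gripper":0,"travel":[0.017,0,0],"twist":0},{"gripper":0,"travel":[0.02,0,0],"twist":0},{"gripper":0,"travel":[0.02,0,0],"twist":0},{"gripper":0,"travel":[0.012,0,0],"twist":0},{"gripper":0,"travel":[0,0,0],"twist":0}]'
python3 -m handwheel '[{"gripper":0,"travel":[0,-0.019,0],"twist":0},{"gripper":0,"travel":[0,-0.019,0],"twist":0},{"gripper":0,"travel":[0,0,0],"twist":0},{"gripper":0,"travel":[0,0,0],"twist":0}]'
python3 - <<'E'
from h import *
p=np.array(env.state()["ee_pos"]);t=4.8/57.3;w=p[:2]-[584.3,-103]
print(p,w[0]*np.cos(t)+w[1]*np.sin(t),-w[0]*np.sin(t)+w[1]*np.cos(t))
d=cam("side")
np.set_printoptions(precision=1,suppress=True)
r=env.pinpoint("side","rod_tip")
for q in r[:4]: print(q["confidence"],np.array(q["uv"]), atz(d,q["uv"],54))
E
```

```text
time_s: 23.75
ee_pos: [524.8, -106.2, 236.6]
ee_rot: [180.0, -0.0, -175.0]
force: [-0.3, -0.3, -0.2]
gripper_width: 32.1
time_s: 23.92
ee_pos: [534.8, -105.8, 236.8]
ee_rot: [-180.0, 0.1, -175.0]
force: [0.3, -1.3, -1.2]
gripper_width: 31.4
time_s: 24.33
ee_pos: [461.4, -111.9, 236.4]
ee_rot: [179.9, -0.2, -175.0]
force: [0.3, -0.2, -0.3]
gripper_width: 31.8
time_s: 24.67
ee_pos: [468.2, -150.5, 236.8]
ee_rot: [-180.0, 0.0, -175.1]
force: [-0.3, 0.7, -0.8]
gripper_width: 32.0
[ 468.22992766 -150.50137996  236.83256359] -119.6375791360941 -37.62303084434735
0.79 [204.1 279.8] [ 336.6 -252.2   54. ]
0.6 [129.2 184.7] [154.3 209.8  54. ]
0.55 [289.2 239.3] [ 557.3 -154.    54. ]
0.54 [274.2 165.7] [608.2 226.6  54. ]
```

```bash

python3 -m handwheel '[{"gripper":0,"travel":[-0.014,0,0],"twist":0},{"gripper":0,"travel":[-0.014,0,0],"twist":0},{"gripper":0,"travel":[-0.012,0,0],"twist":0},{"gripper":0,"travel":[-0.01,0,0],"twist":0},{"gripper":0,"travel":[-0.01,0,0],"twist":0}]'
python3 -m handwheel '[{"gripper":0,"travel":[-0.009,0,0],"twist":0},{"gripper":0,"travel":[0,0,0],"twist":0}]'
python3 -m handwheel '[{"gripper":0,"travel":[0.017,0,0],"twist":0},{"gripper":0,"travel":[0.02,0,0],"twist":0},{"gripper":0,"travel":[0.02,0,0],"twist":0},{"gripper":0,"travel":[0.012,0,0],"twist":0},{"gripper":0,"travel":[0,0,0],"twist":0}]'
python3 -m handwheel '[{"gripper":0,"travel":[0,-0.019,0],"twist":0},{"gripper":0,"travel":[0,-0.019,0],"twist":0},{"gripper":0,"travel":[0,0,0],"twist":0},{"gripper":0,"travel":[0,0,0],"twist":0}]'
python3 - <<'E'
from h import *
p=np.array(env.state()["ee_pos"]);t=4.8/57.3;w=p[:2]-[584.3,-103]
print(p,w[0]*np.cos(t)+w[1]*np.sin(t),-w[0]*np.sin(t)+w[1]*np.cos(t))
cam("side","s9.png",(220,180,370,290),5)
E
```

```text
time_s: 25.18
ee_pos: [528.1, -144.0, 236.6]
ee_rot: [180.0, -0.0, -175.0]
force: [0.3, 0.2, -0.3]
gripper_width: 31.9
time_s: 25.35
ee_pos: [538.1, -143.7, 236.8]
ee_rot: [-180.0, 0.1, -175.0]
force: [0.6, -0.4, 0.3]
gripper_width: 32.1
time_s: 25.77
ee_pos: [465.1, -149.8, 236.5]
ee_rot: [179.9, -0.2, -175.1]
force: [-0.5, 0.0, -1.2]
gripper_width: 31.8
time_s: 26.1
ee_pos: [471.7, -188.5, 236.9]
ee_rot: [-180.0, 0.1, -175.1]
force: [0.3, 0.5, -1.2]
gripper_width: 31.9
[ 471.7171276  -188.4850354   236.86980525] -119.34076430384685 -75.7652717913618
```

View pics/s9.png

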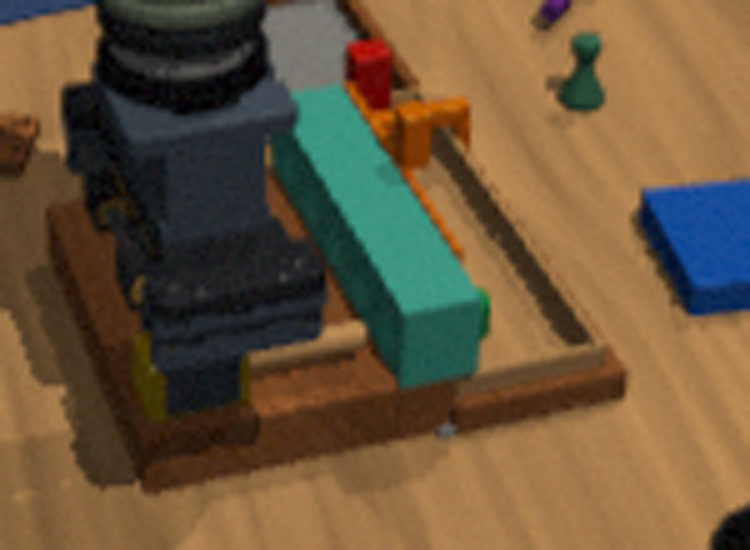

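```bash

python3 -m handwheel '[{"gripper":0,"travel":[-0.014,0,0],"twist":0},{"gripper":0,"travel":[-0.014,0,0],"twist":0},{"gripper":0,"travel":[-0.012,0,0],"twist":0},{"gripper":0,"travel":[-0.01,0,0],"twist":0},{"gripper":0,"travel":[-0.01,0,0],"twist":0}]'
python3 -m handwheel '[{"gripper":0,"travel":[-0.009,0,0],"twist":0},{"gripper":0,"travel":[0,0,0],"twist":0}]'
python3 -m handwheel '[{"gripper":0,"travel":[0.017,0,0],"twist":0},{"gripper":0,"travel":[0.02,0,0],"twist":0},{"gripper":0,"travel":[0.02,0,0],"twist":0},{"gripper":0,"travel":[0.012,0,0],"twist":0},{"gripper":0,"travel":[0,0,0],"twist":0}]'
python3 -m handwheel '[{"gripper":0,"travel":[0,0,-0.02],"twist":0},{"gripper":0,"travel":[0,0,-0.04],"twist":0},{"gripper":0,"travel":[0,0,-0.04],"twist":0},{"gripper":0,"travel":[0,0,-0.04],"twist":0},{"gripper":0,"travel":[0.03,0,0],"twist":0}]'
python3 - <<'E'
from h import *
a=cam("side")["frame"][180:290,220:370,::-1];b=cam("top")["frame"][130:230,160:350,::-1]
cv2.imwrite("pics/a10.png",np.hstack([cv2.resize(a,(400,293),interpolation=2),cv2.resize(b,(400,293),interpolation=2)]))
np.set_printoptions(precision=1,suppress=True)
for cm in("side","top"):
  for c in "yellow blue green red white".split(): print(cm,c,[(round(r["confidence"],2),np.array(r["uv"])) for r in env.pinpoint(cm,c)[:3]])
E
```

```text
time_s: 26.57
ee_pos: [531.5, -181.8, 236.6]
ee_rot: [180.0, -0.0, -175.0]
force: [0.8, -0.5, -0.9]
gripper_width: 31.5
time_s: 26.73
ee_pos: [541.4, -181.5, 236.8]
ee_rot: [-180.0, 0.1, -175.0]
force: [-0.0, -0.2, -0.5]
gripper_width: 31.6
time_s: 27.15
ee_pos: [468.5, -187.7, 236.6]
ee_rot: [179.9, -0.2, -175.1]
force: [-0.4, -0.3, -1.3]
gripper_width: 32.0
time_s: 27.57
ee_pos: [447.0, -191.8, 385.4]
ee_rot: [-179.4, 1.2, -174.9]
force: [2.4, -2.3, -0.0]
gripper_width: 31.8
side yellow []
side blue [(0.47, array([292.7, 195.6]))]
side green [(0.32, array([214.2, 176.5]))]
side red []
side white [(0.63, array([320.6, 251.3])), (0.45, array([333.9, 200.4]))]
top yellow []
top blue [(0.22, array([375.4, 193.1]))]
top green [(0.55, array([293.3, 156.5]))]
top red [(0.35, array([282.1, 161.6]))]
top white []
```

View pics/a10.png

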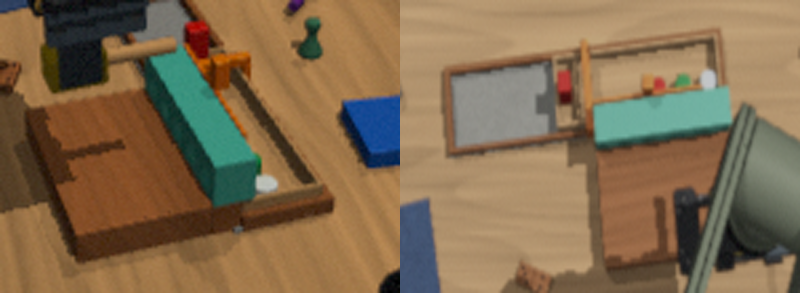

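```bash

python3 -m handwheel '[{"gripper":0,"travel":[-0.0345,0.0067,0],"twist":0},{"gripper":0,"travel":[-0.0345,0.0067,0],"twist":0},{"gripper":0,"travel":[-0.0345,0.0067,0],"twist":0},{"gripper":0,"travel":[-0.0345,0.0067,0],"twist":0}]'
python3 -m handwheel '[{"gripper":0,"travel":[-0.0345,0.0067,0],"twist":0},{"gripper":0,"travel":[-0.0345,0.0067,0],"twist":0},{"gripper":0,"travel":[-0.0345,0.0067,0],"twist":0},{"gripper":0,"travel":[-0.0345,0.0067,0],"twist":0},{"gripper":0,"travel":[0,0,0],"twist":0}]'
python3 -m handwheel '[{"gripper":0,"travel":[0,0,0],"twist":0},{"gripper":0,"travel":[0,0,0],"twist":0},{"gripper":0,"travel":[0,0,0],"twist":0}]'
python3 - <<'E'
from h import *
d=cam("wrist","w11.png",None,1.5)
np.set_printoptions(precision=1,suppress=True)
t=4.8/57.3
for c in "yellow blue green red white shutter_knob".split():
  for r in env.pinpoint("wrist",c)[:2]:
    w=atz(d,r["uv"],97 if "k" in c else 20)[:2]-[584.3,-103];print(c,round(r["confidence"],2),np.array(r["uv"]),w[0]*np.cos(t)+w[1]*np.sin(t),-w[0]*np.sin(t)+w[1]*np.cos(t))
E
```

```text
time_s: 28.5
ee_pos: [577.7, -151.2, 376.6]
ee_rot: [-180.0, -0.0, -175.0]
force: [0.3, -0.9, -0.9]
gripper_width: 31.7
time_s: 28.92
ee_pos: [716.3, -110.7, 374.1]
ee_rot: [179.9, 0.2, -174.8]
force: [-1.1, -0.2, -1.1]
gripper_width: 32.1
time_s: 29.17
ee_pos: [710.5, -113.4, 376.8]
ee_rot: [-180.0, -0.1, -175.0]
force: [-0.2, 1.0, -0.1]
gripper_width: 31.7
yellow 0.39 [277.1  71.4] 4.075806938638835 -4.0967657491393314
yellow 0.24 [381.3 115. ] 50.35383012788111 117.2130409135421
blue 0.4 [ 25.3 124.4] 62.43444811647741 -296.7877470383048
green 0.74 [248.2 106.9] 41.94724056866986 -36.536884341965155
green 0.5 [280.8 101.9] 36.34605055814939 0.7426746606095298
red 0.58 [280.2 102.9] 37.43771855040058 0.0814572486728049
white 0.61 [215.9 105.3] 40.32584560993246 -73.5303451234749
white 0.41 [292.9 113. ] 48.49894330090066 14.978443482656893
shutter_knob 0.84 [311.9  93.3] 31.817835772067465 22.69351495190146
shutter_knob 0.16 [ 26.6 127. ] 61.488974966212155 -233.2325387102013
```

View pics/w11.png

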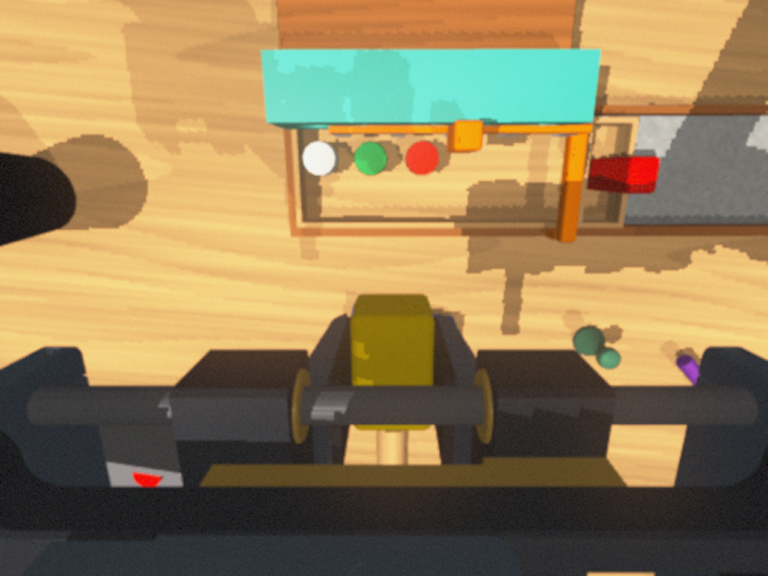

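```bash

python3 -m handwheel '[{"gripper":0,"travel":[0.0183,0.02845,0],"twist":0},{"gripper":0,"travel":[0.0183,0.02845,0],"twist":0},{"gripper":0,"travel":[0.0183,0.02845,0],"twist":0},{"gripper":0,"travel":[0.0183,0.02845,0],"twist":0},{"gripper":0,"travel":[0.0183,0.02845,0],"twist":0}]'
python3 -m handwheel '[{"gripper":0,"travel":[0.0183,0.02845,0],"twist":0},{"gripper":0,"travel":[0.0183,0.02845,0],"twist":0},{"gripper":0,"travel":[0.0183,0.02845,0],"twist":0},{"gripper":0,"travel":[0.0183,0.02845,0],"twist":0},{"gripper":0,"travel":[0.0183,0.02845,0],"twist":0}]'
python3 -m handwheel '[{"gripper":0,"travel":[0.0183,0.02845,0],"twist":0},{"gripper":0,"travel":[0.0183,0.02845,0],"twist":0},{"gripper":0,"travel":[0.0183,0.02845,0],"twist":0},{"gripper":0,"travel":[0.0183,0.02845,0],"twist":0},{"gripper":0,"travel":[0.0183,0.02845,0],"twist":0}]'
python3 -m handwheel '[{"gripper":0,"travel":[0,0,0.02],"twist":0},{"gripper":0,"travel":[0,0,0.03],"twist":0},{"gripper":0,"travel":[0,0,0.03],"twist":0},{"gripper":0,"travel":[0,0,0.03],"twist":0},{"gripper":0,"travel":[0,0,0.02],"twist":0}]'
python3 -m handwheel '[{"gripper":0,"travel":[0,0,0],"twist":0},{"gripper":0,"travel":[0,0,0],"twist":0},{"gripper":0,"travel":[0,0,0],"twist":0}]'
python3 - <<'E'
from h import *
cam("side","s12.png",(150,120,300,240),4)
E
```

```text
time_s: 29.93
ee_pos: [606.5, 21.6, 376.9]
ee_rot: [180.0, 0.0, -175.0]
force: [0.7, 1.0, -0.6]
gripper_width: 32.5
time_s: 30.35
ee_pos: [502.9, 155.4, 377.1]
ee_rot: [180.0, 0.0, -175.0]
force: [-0.1, 0.4, -0.7]
gripper_width: 32.0
time_s: 30.77
ee_pos: [399.4, 289.1, 377.1]
ee_rot: [180.0, 0.0, -175.0]
force: [1.1, 0.3, -0.5]
gripper_width: 31.5
time_s: 31.18
ee_pos: [399.9, 287.8, 244.8]
ee_rot: [-179.9, -0.1, -175.0]
force: [1.3, 1.3, -0.2]
gripper_width: 31.8
time_s: 31.43
ee_pos: [401.3, 288.5, 248.1]
ee_rot: [179.9, 0.1, -175.0]
force: [0.5, 0.1, -1.1]
gripper_width: 31.8
```

View pics/s12.png

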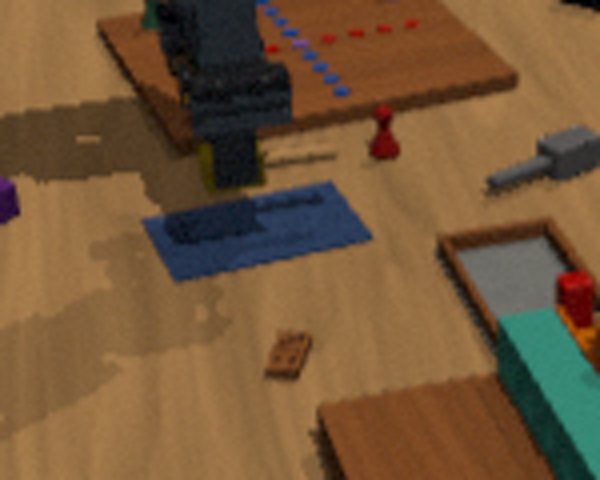

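```bash

python3 -m handwheel '[{"gripper":0,"travel":[0,0,0.02],"twist":0},{"gripper":0,"travel":[0,0,0.014],"twist":0},{"gripper":0,"travel":[0,0,0.007],"twist":0},{"gripper":0,"travel":[0,0,0.004],"twist":0},{"gripper":0,"travel":[0,0,0],"twist":0}]'
python3 -m handwheel '[{"gripper":0,"travel":[0,0,0.001],"twist":0},{"gripper":0,"travel":[0,0,0],"twist":0}]'
python3 -m handwheel '[{"gripper":70,"travel":[0,0,0],"twist":0},{"gripper":70,"travel":[0,0,0],"twist":0},{"gripper":70,"travel":[0,0,0],"twist":0},{"gripper":70,"travel":[0,0,0],"twist":0},{"gripper":70,"travel":[0,0,0],"twist":0}]'
python3 -m handwheel '[{"gripper":60,"travel":[0,0,-0.03],"twist":0},{"gripper":60,"travel":[0,0,-0.04],"twist":0},{"gripper":60,"travel":[0,0,-0.04],"twist":0},{"gripper":60,"travel":[0,0,-0.04],"twist":0},{"gripper":60,"travel":[0,0,-0.03],"twist":0}]'
```

```text
time_s: 31.9
ee_pos: [400.9, 288.3, 202.0]
ee_rot: [180.0, 0.0, -175.0]
force: [0.5, -0.2, -1.7]
gripper_width: 31.5
time_s: 32.07
ee_pos: [401.1, 288.4, 201.5]
ee_rot: [180.0, 0.1, -175.0]
force: [-0.8, 0.9, -0.7]
gripper_width: 31.8
time_s: 32.48
ee_pos: [400.8, 288.2, 200.8]
ee_rot: [180.0, 0.0, -175.0]
force: [-1.5, 0.6, 0.2]
gripper_width: 61.9
time_s: 32.9
ee_pos: [400.7, 288.2, 384.2]
ee_rot: [179.9, 0.2, -175.0]
force: [0.1, 0.4, -0.4]
gripper_width: 54.7
```

```bash

python3 -m handwheel '[{"gripper":50,"travel":[-0.0149,-0.032,0],"twist":0},{"gripper":50,"travel":[-0.0149,-0.032,0],"twist":0},{"gripper":50,"travel":[-0.0149,-0.032,0],"twist":0},{"gripper":50,"travel":[-0.0149,-0.032,0],"twist":0},{"gripper":50,"travel":[-0.0149,-0.032,0],"twist":0}]'
python3 -m handwheel '[{"gripper":50,"travel":[-0.0149,-0.032,0],"twist":0},{"gripper":50,"travel":[-0.0149,-0.032,0],"twist":0},{"gripper":50,"travel":[-0.0149,-0.032,0],"twist":0},{"gripper":50,"travel":[-0.0149,-0.032,0],"twist":0},{"gripper":50,"travel":[-0.0149,-0.032,0],"twist":0}]'
python3 -m handwheel '[{"gripper":50,"travel":[-0.0149,-0.032,0],"twist":0},{"gripper":50,"travel":[-0.0149,-0.032,0],"twist":0},{"gripper":50,"travel":[0,0,0],"twist":0},{"gripper":50,"travel":[0,0,0],"twist":0},{"gripper":50,"travel":[0,0,0],"twist":0}]'
python3 - <<'E'
from h import *
np.set_printoptions(precision=1,suppress=True)
for c in("top","side","wrist"):
  d=cam(c)
  for n,z in dict(shutter_knob=97,rod_handle=18,rod_tip=18).items():
    for r in env.pinpoint(c,n)[:4]: print(c,n,round(r["confidence"],2),np.array(r["uv"]),atz(d,r["uv"],z)[:2])
print(env.state()["ee_pos"])
E
```

```text
time_s: 33.32
ee_pos: [489.2, 133.8, 380.9]
ee_rot: [180.0, 0.0, -175.0]
force: [0.2, 0.8, 0.3]
gripper_width: 46.1
time_s: 33.73
ee_pos: [577.5, -19.3, 380.7]
ee_rot: [180.0, -0.0, -175.0]
force: [0.6, 0.1, 0.5]
gripper_width: 45.5
time_s: 34.15
ee_pos: [612.0, -78.6, 380.3]
ee_rot: [180.0, -0.1, -175.0]
force: [-0.8, 0.9, -0.4]
gripper_width: 45.7
top shutter_knob 0.42 [276.7 159.7] [606.4 -78.6]
top rod_handle 0.81 [172.8 229.3] [404.4 250.5]
top rod_handle 0.79 [149.4 141.7] [690.1 329.8]
top rod_handle 0.73 [138.6 295.5] [200.9 354.1]
top rod_handle 0.68 [186.8 100.1] [828.9 209.3]
top rod_tip 0.84 [204.9 114.4] [779.2 149.6]
top rod_tip 0.8 [156.7 315.9] [138.7 297. ]
top rod_tip 0.6 [172.  198.3] [503.3 254.2]
top rod_tip 0.53 [162.1 162.3] [621.1 287.5]
side shutter_knob 0.62 [300.6 206.4] [606.3 -80.5]
side shutter_knob 0.61 [296.8 201.8] [602.6 -57.4]
side rod_handle 0.8 [215.2 176.8] [418.6 261.3]
side rod_handle 0.66 [195.5 256.4] [ 324.2 -124.8]
side rod_handle 0.63 [307.5 234.8] [ 621.9 -102. ]
side rod_handle 0.62 [335.7 172.5] [809.9 199.2]
side rod_tip 0.84 [202.  278.2] [ 332.9 -206.8]
side rod_tip 0.77 [127.1 184.6] [138.6 275.5]
side rod_tip 0.51 [273.4 163.1] [624.9 309.9]
side rod_tip 0.49 [238.3 175.8] [493.3 250.6]
wrist shutter_knob 0.97 [260.  192.4] [610.9 -79.8]
wrist rod_handle 0.25 [233.5 283.2] [ 768.  -103.5]
wrist rod_tip 0.34 [332.3 199.3] [634.3  14.6]
[612.3 -78.6 380.8]
```

```bash

python3 -m handwheel '[{"gripper":50,"travel":[0,0,0.03],"twist":0},{"gripper":50,"travel":[0,0,0.03],"twist":0},{"gripper":50,"travel":[0,0,0.025],"twist":0},{"gripper":50,"travel":[0,0,0.0165],"twist":0},{"gripper":50,"travel":[0,0,0],"twist":0}]'
python3 -m handwheel '[{"gripper":0,"travel":[0,0,0],"twist":0},{"gripper":0,"travel":[0,0,0],"twist":0},{"gripper":0,"travel":[0,0,0],"twist":0},{"gripper":0,"travel":[0,0,0],"twist":0},{"gripper":0,"travel":[0,0,0],"twist":0}]' 15
python3 -m handwheel '[{"gripper":0,"travel":[0,0,0],"twist":0},{"gripper":0,"travel":[0,0,0],"twist":0},{"gripper":0,"travel":[0,0,0],"twist":0},{"gripper":0,"travel":[0,0,0],"twist":0}]'
python3 -m handwheel '[{"gripper":0,"travel":[0,-0.005,0],"twist":0},{"gripper":0,"travel":[0,-0.005,0],"twist":0},{"gripper":0,"travel":[0,-0.005,0],"twist":0},{"gripper":0,"travel":[0,-0.004,0],"twist":0},{"gripper":0,"travel":[0,0,0],"twist":0}]'
python3 -m handwheel '[{"gripper":0,"travel":[0,-0.002,0],"twist":0},{"gripper":0,"travel":[0,0,0],"twist":0},{"gripper":0,"travel":[0,0,0],"twist":0}]'
```

```text
time_s: 35.17
ee_pos: [611.0, -78.6, 275.2]
ee_rot: [179.9, -0.5, -175.0]
force: [-0.4, 0.4, -0.1]
gripper_width: 45.5
time_s: 35.58
ee_pos: [612.7, -79.4, 280.6]
ee_rot: [-179.8, 0.2, -175.0]
force: [-0.7, -3.0, 1.6]
gripper_width: 15.8
time_s: 35.92
ee_pos: [612.7, -79.5, 280.6]
ee_rot: [-179.9, 0.1, -175.0]
force: [-0.0, -4.5, 5.7]
gripper_width: 16.1
time_s: 36.33
ee_pos: [614.3, -97.8, 280.6]
ee_rot: [180.0, 0.1, -175.0]
force: [-0.6, -0.2, 6.4]
gripper_width: 16.1
time_s: 36.58
ee_pos: [614.4, -99.2, 280.6]
ee_rot: [179.9, 0.1, -175.0]
force: [-1.1, 0.5, 7.2]
gripper_width: 15.7
```

```bash

python3 -m handwheel '[{"gripper":0,"travel":[0,-0.002,0],"twist":0},{"gripper":0,"travel":[0,0,0],"twist":0},{"gripper":0,"travel":[0,0,0],"twist":0}]'
python3 -m handwheel '[{"gripper":0,"travel":[0,-0.001,0],"twist":0},{"gripper":0,"travel":[0,0,0],"twist":0}]'
python3 -m handwheel '[{"gripper":50,"travel":[0,0,0],"twist":0},{"gripper":50,"travel":[0,0,0],"twist":0},{"gripper":50,"travel":[0,0,0],"twist":0},{"gripper":50,"travel":[0,0,0],"twist":0},{"gripper":50,"travel":[0,0,0],"twist":0}]'
python3 -m handwheel '[{"gripper":50,"travel":[0,0,-0.03],"twist":0},{"gripper":50,"travel":[0,0,-0.035],"twist":0},{"gripper":50,"travel":[0,0,-0.035],"twist":0},{"gripper":50,"travel":[0,0,0],"twist":0},{"gripper":50,"travel":[0,0,0],"twist":0}]'
python3 - <<'E'
from h import *
np.set_printoptions(precision=1,suppress=True)
t=4.8/57.3
d=cam("wrist")
for n,z in dict(shutter_knob=97,tray_handle=54).items():
  for r in env.pinpoint("wrist",n)[:1]:
    w=atz(d,r["uv"],z)[:2]-[584.3,-103];print(n,round(r["confidence"],2),w[0]*np.cos(t)+w[1]*np.sin(t),-w[0]*np.sin(t)+w[1]*np.cos(t))
print(env.state()["ee_pos"],env.state()["qpos"])
E
```

```text
time_s: 36.83
ee_pos: [614.5, -99.9, 280.6]
ee_rot: [179.7, 0.1, -175.1]
force: [-0.7, 6.3, 7.4]
gripper_width: 16.0
time_s: 37.0
ee_pos: [614.6, -100.2, 280.6]
ee_rot: [179.6, 0.1, -175.1]
force: [-1.3, 8.6, 7.6]
gripper_width: 15.8
time_s: 37.42
ee_pos: [614.3, -102.8, 278.9]
ee_rot: [180.0, -0.0, -175.0]
force: [1.0, -0.4, 0.8]
gripper_width: 44.4
time_s: 37.83
ee_pos: [614.7, -102.9, 381.7]
ee_rot: [-179.9, 0.3, -175.0]
force: [-0.0, -0.4, -0.2]
gripper_width: 45.3
shutter_knob 0.61 29.646899663533087 2.085132223540721
tray_handle 0.92 56.93966693807115 142.99473800576675
[ 614.  -102.7  377.6] [ -10.6   23.6   85.5   -0.    71.1 -105.5]
```

```bash

python3 -m handwheel '[{"gripper":50,"travel":[-0.0052,0.0354,0],"twist":0},{"gripper":50,"travel":[-0.0052,0.0354,0],"twist":0},{"gripper":50,"travel":[-0.0052,0.0354,0],"twist":0},{"gripper":50,"travel":[-0.0052,0.0354,0],"twist":0},{"gripper":50,"travel":[0,0,0],"twist":0.0982}]' >/dev/null
python3 -m handwheel '[{"gripper":50,"travel":[0,0,0],"twist":0.0982},{"gripper":50,"travel":[0,0,0],"twist":0.0982},{"gripper":50,"travel":[0,0,0],"twist":0.0982},{"gripper":50,"travel":[0,0,0],"twist":0.0982},{"gripper":50,"travel":[0,0,0],"twist":0.0982}]' >/dev/null
python3 -m handwheel '[{"gripper":50,"travel":[0,0,0],"twist":0.0982},{"gripper":50,"travel":[0,0,0],"twist":0.0982},{"gripper":50,"travel":[0,0,0],"twist":0.0982},{"gripper":50,"travel":[0,0,0],"twist":0.0982},{"gripper":50,"travel":[0,0,0],"twist":0.0982}]' >/dev/null
python3 -m handwheel '[{"gripper":50,"travel":[0,0,0],"twist":0.0982},{"gripper":50,"travel":[0,0,0],"twist":0.0982},{"gripper":50,"travel":[0,0,0],"twist":0.0982},{"gripper":50,"travel":[0,0,0],"twist":0.0982},{"gripper":50,"travel":[0,0,0],"twist":0.0982}]' >/dev/null
python3 -m handwheel '[{"gripper":50,"travel":[0,0,0],"twist":0},{"gripper":50,"travel":[0,0,0],"twist":0},{"gripper":50,"travel":[0,0,0],"twist":0}]'
python3 - <<'E'
from h import *
np.set_printoptions(precision=1,suppress=True)
d=cam("wrist")
for r in env.pinpoint("wrist","tray_handle")[:1]: print(r["confidence"],atz(d,r["uv"],54))
E
```

```text
time_s: 39.9
ee_pos: [622.7, 40.2, 378.2]
ee_rot: [-179.9, 0.0, 95.1]
force: [-0.3, 0.4, -0.1]
gripper_width: 45.7
0.57 [623.6  37.4  54. ]
```

```bash

python3 -m handwheel '[{"gripper":50,"travel":[0,0,0.035],"twist":0},{"gripper":50,"travel":[0,0,0.035],"twist":0},{"gripper":50,"travel":[0,0,0.035],"twist":0},{"gripper":50,"travel":[0,0,0.025],"twist":0},{"gripper":50,"travel":[0,0,0.01],"twist":0}]'
python3 -m handwheel '[{"gripper":50,"travel":[0,0,0],"twist":0},{"gripper":0,"travel":[0,0,0],"twist":0},{"gripper":0,"travel":[0,0,0],"twist":0},{"gripper":0,"travel":[0,0,0],"twist":0},{"gripper":0,"travel":[0,0,0],"twist":0}]' 12
python3 -m handwheel '[{"gripper":0,"travel":[0,0,0],"twist":0},{"gripper":0,"travel":[0,0,0],"twist":0},{"gripper":0,"travel":[0,0,0],"twist":0},{"gripper":0,"travel":[0,0,0],"twist":0}]'
python3 -m handwheel '[{"gripper":0,"travel":[0.004,0,0],"twist":0},{"gripper":0,"travel":[0.008,0,0],"twist":0},{"gripper":0,"travel":[0.01,0,0],"twist":0},{"gripper":0,"travel":[0.01,0,0],"twist":0},{"gripper":0,"travel":[0.01,0,0],"twist":0}]'
python3 -m handwheel '[{"gripper":0,"travel":[0.01,0,0],"twist":0},{"gripper":0,"travel":[0.01,0,0],"twist":0},{"gripper":0,"travel":[0.01,0,0],"twist":0},{"gripper":0,"travel":[0.01,0,0],"twist":0},{"gripper":0,"travel":[0.01,0,0],"twist":0}]'
python3 -m handwheel '[{"gripper":0,"travel":[0.01,0,0],"twist":0},{"gripper":0,"travel":[0.01,0,0],"twist":0},{"gripper":0,"travel":[0.01,0,0],"twist":0},{"gripper":0,"travel":[0.01,0,0],"twist":0},{"gripper":0,"travel":[0.008,0,0],"twist":0}]'
python3 -m handwheel '[{"gripper":0,"travel":[0.006,0,0],"twist":0},{"gripper":0,"travel":[0.004,0,0],"twist":0},{"gripper":0,"travel":[0,0,0],"twist":0},{"gripper":0,"travel":[0,0,0],"twist":0}]'
```

```text
time_s: 40.42
ee_pos: [621.4, 40.1, 235.1]
ee_rot: [-179.6, -0.0, 95.0]
force: [-0.5, -0.4, -0.2]
gripper_width: 45.5
time_s: 40.83
ee_pos: [623.1, 40.2, 241.2]
ee_rot: [179.9, 0.0, 95.0]
force: [1.2, -0.1, 5.0]
gripper_width: 23.8
time_s: 41.17
ee_pos: [623.1, 40.2, 241.2]
ee_rot: [179.8, 0.0, 95.0]
force: [-1.8, -0.4, 6.2]
gripper_width: 23.8
time_s: 41.58
ee_pos: [619.5, 81.0, 241.2]
ee_rot: [179.9, 0.2, 95.0]
force: [-1.2, -4.8, 4.7]
gripper_width: 23.8
time_s: 42.0
ee_pos: [615.1, 130.9, 241.2]
ee_rot: [179.9, 0.2, 95.0]
force: [-1.0, -5.2, 6.4]
gripper_width: 23.8
time_s: 42.42
ee_pos: [610.9, 178.9, 241.2]
ee_rot: [179.9, 0.2, 95.0]
force: [-1.4, -6.3, 9.8]
gripper_width: 24.1
time_s: 42.75
ee_pos: [610.0, 189.2, 241.2]
ee_rot: [179.9, 0.1, 95.0]
force: [-1.1, -2.8, 7.3]
gripper_width: 23.8
```

```bash

python3 -m handwheel '[{"gripper":0,"travel":[0.004,0,0],"twist":0},{"gripper":0,"travel":[0.003,0,0],"twist":0},{"gripper":0,"travel":[0.002,0,0],"twist":0},{"gripper":0,"travel":[0,0,0],"twist":0}]'
python3 -m handwheel '[{"gripper":0,"travel":[0.0015,0,0],"twist":0},{"gripper":0,"travel":[0,0,0],"twist":0}]'
python3 -m handwheel '[{"gripper":0,"travel":[0.0015,0,0],"twist":0},{"gripper":0,"travel":[0,0,0],"twist":0}]'
python3 -m handwheel '[{"gripper":0,"travel":[0.0015,0,0],"twist":0},{"gripper":0,"travel":[0,0,0],"twist":0}]'
```

```text
time_s: 43.08
ee_pos: [609.2, 197.7, 241.2]
ee_rot: [179.9, 0.1, 95.0]
force: [-1.1, -4.5, 7.1]
gripper_width: 23.8
time_s: 43.25
ee_pos: [609.1, 199.0, 241.2]
ee_rot: [179.9, 0.1, 95.0]
force: [-1.4, -5.1, 7.9]
gripper_width: 24.2
time_s: 43.42
ee_pos: [609.1, 200.0, 241.2]
ee_rot: [179.9, 0.2, 95.1]
force: [-0.1, -7.7, 7.7]
gripper_width: 24.0
time_s: 43.58
ee_pos: [609.0, 200.7, 241.3]
ee_rot: [179.9, 0.3, 95.1]
force: [-0.9, -10.7, 8.1]
gripper_width: 23.8
```

Against the outer stop. Release, rise, move to a clear view and check.

```bash

python3 -m handwheel '[{"gripper":0,"travel":[-0.002,0,0],"twist":0},{"gripper":50,"travel":[0,0,0],"twist":0},{"gripper":50,"travel":[0,0,0],"twist":0},{"gripper":50,"travel":[0,0,0],"twist":0},{"gripper":50,"travel":[0,0,0],"twist":0}]'
python3 -m handwheel '[{"gripper":50,"travel":[0,0,-0.03],"twist":0},{"gripper":50,"travel":[0,0,-0.04],"twist":0},{"gripper":50,"travel":[0,0,-0.04],"twist":0},{"gripper":50,"travel":[0,0,-0.04],"twist":0},{"gripper":50,"travel":[0,0,-0.03],"twist":0}]'
python3 -m handwheel '[{"gripper":50,"travel":[-0.025,-0.025,-0.01],"twist":0},{"gripper":50,"travel":[-0.025,-0.025,-0.01],"twist":0},{"gripper":50,"travel":[-0.025,-0.025,-0.01],"twist":0},{"gripper":50,"travel":[-0.025,-0.02,-0.01],"twist":0},{"gripper":50,"travel":[-0.025,0,0],"twist":0}]'
python3 -m handwheel '[{"gripper":50,"travel":[-0.03,0,0],"twist":0},{"gripper":50,"travel":[-0.03,0,0],"twist":0},{"gripper":50,"travel":[0,0,0],"twist":0},{"gripper":50,"travel":[0,0,0],"twist":0}]'
python3 - <<'E'
from h import *
np.set_printoptions(precision=1,suppress=True)
d=cam("wrist","w13.png",None,1.5)
t=4.8/57.3
def rk(p): w=p[:2]-[584.3,-103];return np.array([w[0]*np.cos(t)+w[1]*np.sin(t),-w[0]*np.sin(t)+w[1]*np.cos(t)])
for c in("wrist","side","top"):
  if c!="wrist": d=cam(c)
  for n,z in dict(shutter_knob=97,tray_handle=54,tray_in=8,red=19,green=19,white=19,yellow=19,blue=19,rod_handle=18).items():
    for r in env.pinpoint(c,n)[:2]: p=atz(d,r["uv"],z);print(c,n,round(r["confidence"],2),np.array(r["uv"]),p[:2],rk(p))
E
```

```text
time_s: 44.0
ee_pos: [608.7, 201.4, 239.1]
ee_rot: [-180.0, -0.0, 95.0]
force: [-0.7, 0.6, -0.5]
gripper_width: 45.2
time_s: 44.42
ee_pos: [608.7, 201.4, 422.9]
ee_rot: [179.8, -0.1, 95.0]
force: [1.2, 0.9, 0.1]
gripper_width: 45.4
time_s: 44.83
ee_pos: [521.9, 67.6, 461.8]
ee_rot: [179.9, -0.0, 95.0]
force: [-0.3, -0.4, -0.3]
gripper_width: 45.5
time_s: 45.17
ee_pos: [530.2, 7.6, 459.1]
ee_rot: [-180.0, -0.0, 94.8]
force: [0.3, 0.0, 0.9]
gripper_width: 45.5
wrist tray_handle 0.91 [338.8  19.6] [608.7 199.9] [ 49.6 299.8]
wrist tray_in 0.91 [325.5 122.5] [620.7  77.6] [ 51.4 177. ]
wrist red 0.82 [318.6 132.5] [610.3  62.8] [ 39.8 163.1]
wrist green 0.75 [315.6 161.1] [611.7  20.6] [ 37.7 120.8]
wrist white 0.7 [318.5 184.3] [621.1 -14.8] [44.1 84.8]
wrist yellow 0.28 [329.8 175.5] [636.4   0.4] [60.6 98.7]
wrist blue 0.37 [401.8 237.2] [768.7 -91.3] [184.7  -3.8]
wrist rod_handle 0.57 [498.2  29.8] [830.9 216.8] [272.5 298. ]
wrist rod_handle 0.55 [125.8 231.4] [ 321.  -119.9] [-263.8    5.2]
side shutter_knob 0.51 [306.  210.9] [ 614.  -103.4] [29.5 -2.9]
side tray_handle 0.89 [274
[... 272 characters left out ...]
.1]
side yellow 0.22 [364.6 230.3] [ 776.1 -118.2] [189.9 -31.2]
side blue 0.28 [362.8 232.2] [ 768.2 -124.9] [181.4 -37.3]
side rod_handle 0.87 [193.3 255.5] [ 319.1 -120.1] [-265.7    5.2]
side rod_handle 0.85 [216.5 178.3] [421.6 250.6] [-132.5  366. ]
top shutter_knob 0.52 [172.7 227.3] [404.  237.4] [-151.2  354.3]
top shutter_knob 0.43 [284.6 160.6] [ 603.2 -102.7] [18.8 -1.3]
top tray_handle 0.9 [189.4 161.8] [613.4 194.4] [ 53.9 294. ]
top tray_handle 0.5 [285.9 196.4] [ 498.8 -106.7] [-85.5   3.5]
top tray_in 0.72 [225.3 164.1] [614.2  84.2] [ 45.4 184.1]
top rod_handle 0.68 [170.3 227.7] [409.5 258.4] [-143.9  374.8]
top rod_handle 0.68 [290.5 259.7] [ 304.2 -118.5] [-280.4    8. ]
```

View pics/w13.png

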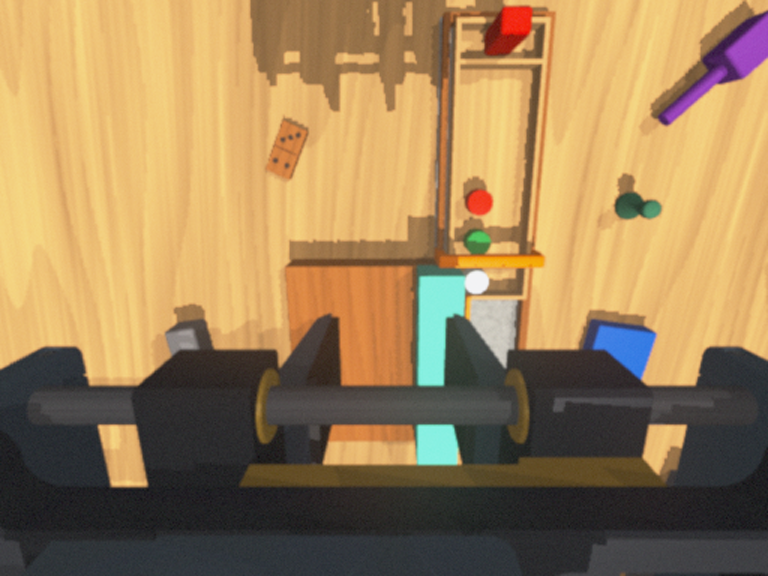

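```bash
python3 - <<'E'
from h import *
np.set_printoptions(precision=1,suppress=True)
s=cam("side");p=cam("top")
a=s["frame"][150:290,170:350,::-1];b=p["frame"][120:260,130:330,::-1]
cv2.imwrite("pics/e.png",np.hstack([cv2.resize(a,(400,311),interpolation=2),cv2.resize(b,(400,280),interpolation=2)[:280] if 0 else cv2.resize(b,(400,311),interpolation=2)]))
for d in(s,p):
    hsv=cv2.cvtColor(d["frame"],cv2.COLOR_RGB2HSV);m=cv2.inRange(hsv,(23,150,60),(34,255,255))
    n,l,st,c=cv2.connectedComponentsWithStats(m)
    for i in range(1,n):
        if st[i,4]>25: print(st[i],c[i],atz(d,c[i],24)[:2])
E
```

```text
[205 170  16  14 128] [211.6 175.7] [407.4 260.7]
[478 266  13  14 132] [484.2 272. ] [ 979.8 -336.7]
[492 283  14  15 148] [498.5 290.3] [ 973.7 -396.2]
[164 220  10  15  84] [168.9 227.4] [410.2 261.8]
```

View pics/e.png

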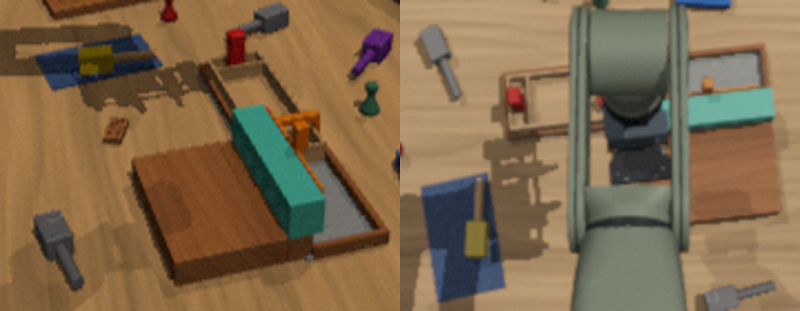

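```bash
python3 -c "
from workcell import env
print(env.job_done())"
```

```text
the job is handed in; nothing more can be done
None
```

The job is finished and handed in at about 45 s on the robot's clock. No verdict was reported, so the results below are from my own checks.

- **Opening and loading:** I opened the shutter to its stop. I then slid the tray home until the contact force rose at the inner stop.
- **Counters:** I ran the push rod through all five bores. White, green and red came out and stood in the tray. No counter showed from the other two bores, so I took those as empty.
- **Shutter:** It is shut against its stop, with a final push of about 9 N. The camera readings of the knob ranged from 3 mm short of to 2 mm past the shut position, which is within their error.
- **Tray:** I drew it to the outer stop, confirmed by a contact force of about 10 N. The last wrist picture shows all three counters in the compartment, and it puts the handle at rack y 300, where fully out is 300. The side and top cameras put the handle 6 to 11 mm either side of that, which I put down to their coarser view.
- **Push rod:** It lies flat on the mat. It moved about 3 cm after I set it down, apparently the announced knock. Its handle is still over the mat, about 27 mm off-centre in the mat's y direction (55 mm allowed), so I left it.

At hand-in the gripper was open and clear of everything. I noticed no slackening of the grip, and the other game pieces in view looked unmoved, though I didn't measure them again.

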